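# Stack the spacers on the sprung spindle in size order and press the stopper home

## Robot

A 6-joint arm with a two-finger parallel gripper is mounted at the origin on the work surface. World frame = base frame: x ahead of the robot, y to its left, z up, the work surface at z = 0. Lengths are in m, angles in rad, forces in N, time in s.
With the tool pointing down it reaches from about 0.35 to 0.775 m from the base axis. Payload 5.5 kg.
Tool frame: the origin (TCP) lies at the very end of the fingers, on their centre line; the grasp point (between the pads) lies 19 mm behind it; z points along the fingers, y is the direction in which the jaws open and shut (so a half turn about z gives the same grasp; the last joint's range is limited). The gripper opens to 85 mm and grips with 20 to 120 N. Pads are 22 mm wide; open, the fingers measure 114 mm over their backs; the gripper's body (76 mm by 85 mm) begins 54 mm behind the grasp point. The pads swing forward as they close: fully open they stand 13 mm farther back than shut.
Start: joints at [1.139, 0.313, 0.046, 1.304, 0, 1.431], TCP at [0.165, 0.551, 0.231] pointing down, gripper open.
Joint ranges: [-2.76, 2.76], [-0.86, 1.69], [-1.03, 1.26], [-2.2, 2.34], [-1.47, 1.5], [-3.14, 3.14]. Speed limits (rad/s): [2.57, 2.57, 3.14, 3.14, 3.14, 3.14].

## Interface

Orientations are given as a unit quaternion [w, x, y, z].
In Python, from workcell import get_state, imaging, env, spotter gives the robot as it stands.
- The arm moves only by the tool play_rows, never from a script. Its argument "moves" is a list of rows, each an object with "claw": the finger opening in cm, from 0 to 8.54; "delta_pos": the shift along the tool's x, y, z in cm, a list of three; "twist": the turn about the tool's z in degrees. A call has 1 to 12 rows; each row is the pose to reach, as a shift and turn from the pose commanded when the call began, along the tool's axes at that moment; what a row does not reach only later rows make up. A row lasts 1/8 s, in which the tool goes at most 62.5 mm and 10.7 degrees, less where a joint would pass 70% of its speed; a pose out of reach is approached as far as the arm can. A call with a gripper value outside its range is refused whole. The fingers move at their own pace and stop on an object; "force" is the grip in N (left out, the last holds). Time passes only in rows, so rows that repeat a pose let the fingers close. It gives the time, the measured TCP pose, the force and the opening at its end, in the units of the state.
- get_state(): the state, without advancing time (a new reading comes with each control period).
- imaging.read_camera(name): name is "scene" or "top" or "wrist"; returns the picture (480x640x3 uint8, red, green, blue); there is no depth.
- imaging.camera_info(name): a dict with "fx", "fy", "cx", "cy" (pixels), "k1" (the pictures are not rectified: a ray, as slopes to the right and down, at radius r is drawn at 1 + k1 r^2 times it, then the intrinsics apply), "world_to_cam" (4x4, takes a point from world to camera coordinates). Camera axes: x right, y down, z forward; pixel columns grow to the right and rows downward; lengths in m; the calibration is good to about 2 mm. A picture is of the moment at which its call begins: read the wrist's pose just before it. camera_info takes no time and is no camera call; for the wrist camera it gives the pose at the moment of the call.
- env.hand_in(): hands the job in, once; it reports no verdict.
Trained networks look in the newest picture that a camera, given by its name, has taken for a name from the list of things; names that differ only in an ending like _2 or _b are one class to them, and where a whole thing is asked for, a point or a joint stands for the part that bears it (a point fixed in the world has none). Each returns a list of dicts, best first, with "conf" (0 to 1); they miss things now and then, are a little off and sometimes report something else, mostly with a low value. They report only what shows in the picture. A call takes as long as a camera call. They do not tell look-alikes from the thing itself.
- spotter.spot_in(camera, query): "extent" ([left, top, right, bottom] in pixels, round what is visible of it).
The state is a dict: "clock": time; "joint_pos": joint angles; "qvel": joint speeds; "tau": joint torques, N m; "tcp_pos": TCP position; "orientation": TCP orientation; "wrist_force": force on the tool from outside, world axes, zero at the start; "ft_torque": the same for the moment, N m; "finger_gap": finger opening in m.
Only numpy, scipy, OpenCV 4.12 (cv2) and the standard library are available. Lean on these libraries where they do the work, as an engineer would, in place of code of your own. Each camera call takes 0.05 s, during which the arm holds its last target. There are 200 camera calls.

## Task

Take the black rubber stopper off the upright spindle and thread every spacer ring lying on the counter onto the spindle in size order, the widest at the bottom and the narrowest on top. Then put the stopper back over the spindle, open end down, on top of the stack, press straight down on it until the sprung seat under the stack is right down on its stop to confirm that all is fully home, hold it there for a moment, and let go so that it springs back up. Leave the tools and boxes around the work where they are.

Things in the scene. Friction and masses are not known exactly. Their poses are not given: they have to be found in the camera images.
- stand: Spindle stand fixed to the counter: square dark steel base plate 120 x 120 mm, 12 mm thick, with a plain vertical steel spindle in the middle, 12 mm in diameter with a chamfered tip that is 87 mm above the counter. Origin: middle of the plate's underside, on the counter and on the spindle's axis; z up.
- spindle_tip (a point): Centre of the spindle's tip, 87 mm above the counter, on the spindle's axis.
- seat (a joint): The sprung seat: a steel disc 48 mm in diameter and 8 mm thick round the spindle, on a coil spring, on which the stack rests; its top is 30 mm above the counter when up, so the spindle stands 57 mm above it. Value in m: 0 = fully up, 0.006 = pressed down to its stop. The spring does not sink under the weight of the stack; a downward push of about 5 to 8 N takes it right down, and it springs back up when let go.
- spacer62: Loose aluminium spacer ring, 62 mm outside diameter, 16 mm bore, 8 mm thick, same either way up, lying flat on the counter. Origin: centre of the ring, 4 mm above what it lies on; z along the ring's axis. May be absent (4 to 6 of the six spacers are there).
- spacer54: Loose aluminium spacer ring, 54 mm outside diameter, 16 mm bore, 8 mm thick, same either way up, lying flat on the counter. Origin: centre of the ring, 4 mm above what it lies on; z along the ring's axis. May be absent (4 to 6 of the six spacers are there).
- spacer46: Loose aluminium spacer ring, 46 mm outside diameter, 16 mm bore, 8 mm thick, same either way up, lying flat on the counter. Origin: centre of the ring, 4 mm above what it lies on; z along the ring's axis. May be absent (4 to 6 of the six spacers are there).
- spacer38: Loose aluminium spacer ring, 38 mm outside diameter, 16 mm bore, 8 mm thick, same either way up, lying flat on the counter. Origin: centre of the ring, 4 mm above what it lies on; z along the ring's axis. May be absent (4 to 6 of the six spacers are there).
- spacer30: Loose aluminium spacer ring, 30 mm outside diameter, 16 mm bore, 8 mm thick, same either way up, lying flat on the counter. Origin: centre of the ring, 4 mm above what it lies on; z along the ring's axis. May be absent (4 to 6 of the six spacers are there).
- spacer22: Loose aluminium spacer ring, 22 mm outside diameter, 16 mm bore, 8 mm thick, same either way up, lying flat on the counter. Origin: centre of the ring, 4 mm above what it lies on; z along the ring's axis. May be absent (4 to 6 of the six spacers are there).
- stopper: Black rubber stopper (stiff): a round plug 52 mm in diameter and 39 mm tall, 80 g, flat top, with a 16 mm blind bore 33 mm deep that opens downwards. At the start it caps the bare spindle, the bore's floor resting on the spindle's tip, so its underside is 54 mm and its top 93 mm above the counter. Origin: centre of its underside (the open end); z up through its flat top.
- pliers: Pliers with black handles, about 170 mm long, 14 mm high, lying on the far part of the counter. Bystander. Origin: under the pivot.
- organiser: Clear plastic screw organiser, shut, 110 x 170 x 42 mm. Bystander. Origin: centre of its underside.
- dustpan: Aluminium dustpan, pan 200 x 220 mm and 40 mm high, with a handle out to 220 mm from the origin along x. Bystander. Origin: centre of the pan's underside.
Mind the look-alikes: they are no part of the job. What is shaped like the spacer46 but red or turquoise is not meant.

How it is judged:
By the outcome, as a careful person would: the job done as asked, in the order asked, and still so for the second after the job is handed in, with the robot touching nothing.
Of spacer62, spacer54, spacer46, spacer38, spacer30, spacer22 only 4 to 6 are there at a start; the rules pass over those that are not, and their reading is None.
At some moment in a run one of spacer62, spacer54, spacer46, spacer38, spacer30, spacer22 may be knocked a few centimetres aside while the robot is not near it.
Once in a run the grip may slacken for a moment while it holds something.
It also fails if it takes over 210 s, if anything falls off the work surface, if the arm or the gripper's body presses on something with over 40 N, if the wrist force passes 120 N, or if a joint passes its speed limit or range.

## Working session

There is one attempt and no reset: what is moved stays moved. The work goes in short steps, Python scripts to look and compute and a tool call to move; the robot and the scene stay as the last step left them, time stands still between calls to the robot, and variables do not carry over. Pictures are saved under pics/ and viewed, about 12 in all and at most 16, crops included, and the job is handed in when it is done.

Besides the shell and the picture viewer there is one more tool, called after "Call:" as a command line: name --argument value ..., lists and objects as JSON in quotes. play_rows: Moves the arm, as the interface text tells. Its arguments: {"type":"object","properties":{"moves":{"type":"array"},"force":{"type":"number"}},"required":["moves"]}

```bash
ls; mkdir -p pics
python3 - <<'E'
from workcell import get_state, imaging, env, spotter
import cv2, numpy as np
np.set_printoptions(precision=4,suppress=True)
s=get_state(); print(s)
for c in ["scene","top","wrist"]:
    im=imaging.read_camera(c); cv2.imwrite(f"pics/{c}0.png",im[:,:,::-1]); 
    i=imaging.camera_info(c); print(c,i["fx"],i["fy"],i["cx"],i["cy"],i["k1"]); print(np.array(i["world_to_cam"]))
E
```

```text
pics
{'clock': 0.0, 'joint_pos': array([1.1394, 0.314 , 0.045 , 1.3036, 0.    , 1.4312]), 'qvel': array([-0.0008,  0.0005,  0.0012,  0.0013, -0.0005,  0.0008]), 'tau': array([  0.0005, -48.0627,  29.8533,   0.0194,   0.    ,  -0.    ]), 'tcp_pos': array([0.1652, 0.5502, 0.2304]), 'orientation': array([-0.0003,  0.1454,  0.9894, -0.0009]), 'wrist_force': array([-0.2061, -0.3048, -0.0293]), 'ft_torque': array([-0.024 ,  0.0132, -0.0135]), 'finger_gap': 0.08524965503670363}
scene 446.1696626018332 446.1696626018332 311.79416390111504 243.28784594741262 -0.002781238593067539
[[ 0.4804  0.8769  0.0188 -0.1883]
 [ 0.6945 -0.3672 -0.6187 -0.3782]
 [-0.5356  0.3102 -0.7854  1.3866]
 [ 0.      0.      0.      1.    ]]
top 454.8051138402879 454.8051138402879 315.5952253302379 238.84206368303145 0.03321153439229789
[[-0.0221 -0.9998 -0.0024 -0.0978]
 [-0.9846  0.0221 -0.1737  0.5833]
 [ 0.1737 -0.0015 -0.9848  0.9622]
 [ 0.      0.      0.      1.    ]]
wrist 345.53696003829475 345.53696003829475 316.9572502660661 239.23587419307708 0.02276466171620058
[[ 0.289   0.9573 -0.001  -0.5737]
 [ 0.908  -0.2738  0.3173 -0.0386]
 [ 0.3034 -0.0926 -0.9483  0.3806]
 [ 0.      0.      0.      1.    ]]
```

View pics/top0.png

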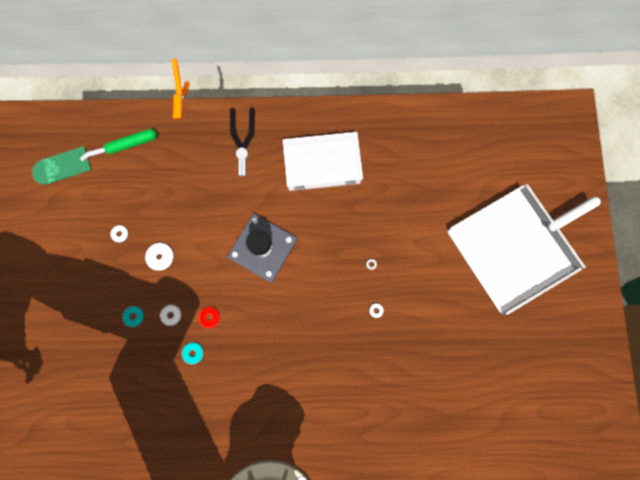

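View pics/scene0.png

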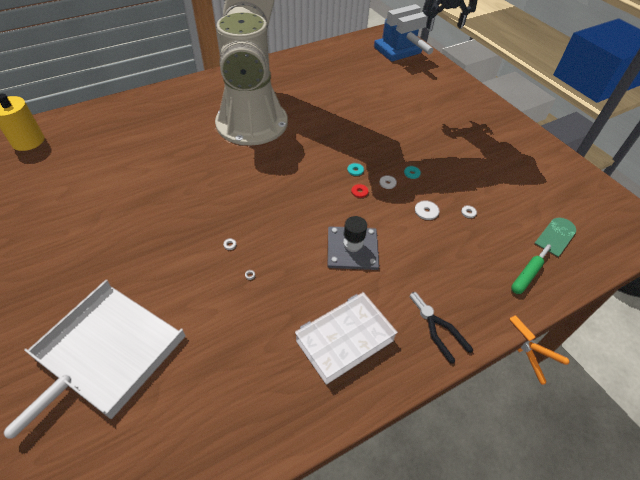

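```bash
cat > h.py <<'E'
from workcell import get_state, imaging, env, spotter
import cv2, numpy as np
from scipy.spatial.transform import Rotation as Rn
np.set_printoptions(precision=4,suppress=True)
def cam(name):
    i=imaging.camera_info(name); return i,np.array(i["world_to_cam"])
def unproj(px,info,W,z):
    px=np.atleast_2d(px).astype(float)
    d=(px-[info["cx"],info["cy"]])/[info["fx"],info["fy"]]
    u=d.copy()
    for _ in range(10): u=d/(1+info["k1"]*(u**2).sum(1,keepdims=True))
    r=np.c_[u,np.ones(len(u))]@W[:3,:3]; c=-W[:3,:3].T@W[:3,3]
    return c+r*((z-c[2])/r[:,2])[:,None]
def proj(p,info,W):
    q=np.atleast_2d(p)@W[:3,:3].T+W[:3,3]; u=q[:,:2]/q[:,2:]
    return u*(1+info["k1"]*(u**2).sum(1,keepdims=True))*[info["fx"],info["fy"]]+[info["cx"],info["cy"]]
def pose():
    s=get_state(); q=s["orientation"]; return s,s["tcp_pos"],Rn.from_quat(np.r_[q[1:],q[0]])
def go(x,y,z,yaw=None):
    """delta_pos (cm, tool axes) & twist; yaw= world angle (deg) wanted of the jaw (tool y) axis, mod 180"""
    s,p,R=pose(); d=R.inv().apply(np.array([x,y,z])-p)*100
    j=R.apply([0,1,0]); cur=np.degrees(np.arctan2(j[1],j[0])); t=0
    if yaw is not None: t=-((yaw-cur+90)%180-90)   # tool z is down
    print("delta cm",d.round(2),"twist",round(t,1),"jaw yaw",round(cur,1),"j6",round(s["joint_pos"][5],2))
def rings(im,info,W,z=0.008,vmin=130,smax=60,lo=8e-5,hi=4e-3,win=None):
    hsv=cv2.cvtColor(im,cv2.COLOR_RGB2HSV)
    m=((hsv[...,2]>vmin)&(hsv[...,1]<smax)).astype(np.uint8)
    if win: k=np.zeros_like(m);k[win[1]:win[3],win[0]:win[2]]=1;m*=k
    cs,h=cv2.findContours(m,cv2.RETR_CCOMP,cv2.CHAIN_APPROX_NONE); out=[]
    for i,c in enumerate(cs):
        if h[0][i][3]>=0 or len(c)<20: continue
        w=unproj(c[:,0],info,W,z)[:,:2]*1000
        (cx,cy),(a,b),_=cv2.fitEllipse(w.astype(np.float32))
        if b>75 or a<12 or a/b<.75: continue
        k=h[0][i][2]; hole=None
        while k>=0:
            if len(cs[k])>8 and (hole is None or len(cs[k])>len(hole)): hole=cs[k]
            k=h[0][k][0]
        hd=None
        if hole is not None:
            hw=unproj(hole[:,0],info,W,z)[:,:2]*1000; (hx,hy),hs,_=cv2.fitEllipse(hw.astype(np.float32)); hd=(round(hx,1),round(hy,1),round(hs[0],1),round(hs[1],1))
        out.append((c[:,0].mean(0).round(),round(cx,1),round(cy,1),round(a,1),round(b,1),hd))
    return out
E
python3 - <<'E'
from h import *
im=cv2.imread("pics/top0.png")[:,:,::-1].copy(); i,W=cam("top")
hsv=cv2.cvtColor(im,cv2.COLOR_RGB2HSV); print(hsv[305:326:3,170].tolist())
for r in rings(im,i,W): print(r)
print('dim')
for r in rings(im,i,W,vmin=85,win=(150,295,190,335)): print(r)
print("stopper top guess",unproj([[260,228],[258,238]],i,W,.093))
for n in ["spacer62","stopper","spindle_tip","spacer22","spacer46"]:
    imaging.read_camera("top") if n=="spacer62" else 0
    print(n,[(d["conf"],np.array(d["extent"]).round().tolist()) for d in spotter.spot_in("top",n)][:4])
_,p,R=pose(); print(R.as_matrix()); 
iw,Ww=cam("wrist"); c=-Ww[:3,:3].T@Ww[:3,3]; print("cam in tool",R.inv().apply(c-p), R.inv().apply(Ww[2,:3]))
E
```

```text
[[11, 26, 135], [10, 4, 171], [18, 9, 136], [10, 187, 75], [10, 104, 83], [0, 3, 166], [0, 3, 169]]
(array([170., 315.]), 422.3, 220.3, 41.9, 43.2, (422.3, 220.6, 18.5, 18.7))
(array([376., 310.]), 422.3, -243.1, 30.5, 31.6, (422.4, -243.6, 13.5, 13.9))
(array([371., 264.]), 527.3, -236.9, 22.9, 23.5, (527.4, -236.9, 13.2, 14.2))
(array([159., 256.]), 556.3, 250.5, 62.8, 63.8, (556.3, 250.2, 13.8, 14.0))
(array([287., 239.]), 588.6, -46.2, 18.1, 22.9, None)
(array([119., 233.]), 612.1, 344.3, 38.3, 39.2, (612.2, 343.9, 13.3, 14.2))
dim
(array([170., 315.]), 422.4, 220.0, 45.6, 46.6, (422.5, 220.2, 13.7, 14.8))
stopper top guess [[0.5998 0.0078 0.093 ]
 [0.5781 0.0121 0.093 ]]
spacer62 [(0.87, [182.0, 339.0, 205.0, 363.0]), (0.82, [197.0, 309.0, 221.0, 328.0]), (0.71, [110.0, 225.0, 126.0, 241.0]), (0.7, [120.0, 305.0, 144.0, 329.0])]
stopper [(0.86, [242.0, 229.0, 272.0, 257.0])]
spindle_tip [(0.89, [229.0, 214.0, 298.0, 282.0])]
spacer22 [(0.87, [182.0, 339.0, 205.0, 363.0]), (0.82, [197.0, 309.0, 221.0, 328.0]), (0.71, [110.0, 225.0, 126.0, 241.0]), (0.7, [120.0, 305.0, 144.0, 329.0])]
spacer46 [(0.87, [182.0, 339.0, 205.0, 363.0]), (0.82, [197.0, 309.0, 221.0, 328.0]), (0.71, [110.0, 225.0, 126.0, 241.0]), (0.7, [120.0, 305.0, 144.0, 329.0])]
[[-0.9577  0.2877 -0.    ]
 [ 0.2877  0.9577 -0.0001]
 [-0.     -0.0001 -1.    ]]
cam in tool [ 0.0833 -0.0006 -0.1419] [-0.3174 -0.0001  0.9483]
```

Run:
```python
from h import *
i,W=cam("top")
print(unproj([[258,214],[298,240],[272,281],[229,256]],i,W,.012).mean(0), unproj([[258,214],[298,240],[272,281],[229,256]],i,W,.012))
go(.575,.005,.2)
```

```text
[0.5702 0.0079 0.012 ] [[ 0.6498  0.0224  0.012 ]
 [ 0.586  -0.0701  0.012 ]
 [ 0.4926 -0.0095  0.012 ]
 [ 0.5523  0.0889  0.012 ]]
delta cm [-54.92 -40.48   3.13] twist 0 jaw yaw 73.3 j6 1.43
```

Call:
play_rows --moves '[{"claw": 8.5,"delta_pos": [-9,-6.7,0.5],"twist": 0},{"claw": 8.5,"delta_pos": [-14,-10.1,1],"twist": 0},{"claw": 8.5,"delta_pos": [-19,-13.8,1],"twist": 0},{"claw": 8.5,"delta_pos": [-24,-17.4,1],"twist": 0},{"claw": 8.5,"delta_pos": [-29,-21.1,1.5],"twist": 0},{"claw": 8.5,"delta_pos": [-34,-24.9,2],"twist": 0},{"claw": 8.5,"delta_pos": [-39,-28.6,2],"twist": 0},{"claw": 8.5,"delta_pos": [-44,-32.3,3],"twist": 0},{"claw": 8.5,"delta_pos": [-49,-36,3],"twist": 0},{"claw": 8.5,"delta_pos": [-54.4,-40.3,3],"twist": 0},{"claw": 8.5,"delta_pos": [-54.4,-40.3,3],"twist": 0},{"claw": 8.5,"delta_pos": [-54.4,-40.3,3],"twist": 0}]'

```text
clock: 1.95
tcp_pos: [0.5724, 0.0049, 0.2006]
orientation: [0.0, 0.148, 0.989, -0.0]
wrist_force: [-0.6, 0.8, -0.4]
finger_gap: 0.0845
```

Run:
```python
from h import *
i,W=cam("wrist"); im=imaging.read_camera("wrist"); cv2.imwrite("pics/w1.png",im[:,:,::-1])
s,p,R=pose(); print(s["clock"],p,s["qvel"].max())
# stopper top: dark blob
hsv=cv2.cvtColor(im,cv2.COLOR_RGB2HSV); m=(hsv[...,2]<45).astype(np.uint8)
cs,_=cv2.findContours(m,cv2.RETR_EXTERNAL,cv2.CHAIN_APPROX_NONE)
for c in sorted(cs,key=cv2.contourArea)[-4:]: print(cv2.contourArea(c),cv2.boundingRect(c))
print("px of predicted stopper top",proj([[.571,.0064,.093]],i,W), proj([p+[0,0,-.1]],i,W))
```

```text
2.0 [0.571  0.0067 0.2007] 0.0428452340614791
12.0 (428, 371, 10, 17)
17.0 (194, 378, 11, 17)
45.0 (416, 334, 13, 35)
50.5 (405, 388, 13, 36)
px of predicted stopper top [[319.1653 236.5791]] [[319.6419 239.6878]]
```

View pics/w1.png

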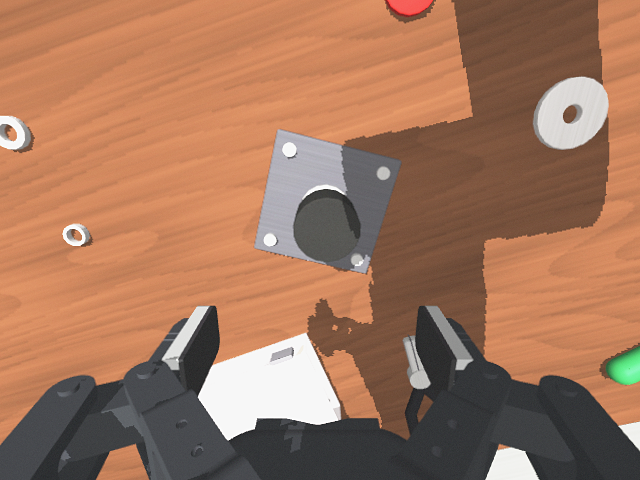

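Run:
```python
from h import *
im=cv2.imread("pics/w1.png"); g=cv2.cvtColor(im,cv2.COLOR_BGR2GRAY)
i,W=cam("wrist")
print(g[235,280:376:2]); print(g[180:276:2,326])
m=((g<85)&(im.max(2)<90)).astype(np.uint8); k=np.zeros_like(m);k[185:272,285:370]=1;m*=k
m=cv2.morphologyEx(m,cv2.MORPH_OPEN,np.ones((5,5)))
c=max(cv2.findContours(m,0,1)[0],key=cv2.contourArea); print(cv2.boundingRect(c))
low=c[c[:,0,1]>222][:,0]
w=unproj(low,i,W,.093)[:,:2]
from scipy.optimize import least_squares
f=least_squares(lambda q:np.hypot(*(w-q[:2]).T)-q[2],[.57,.006,.026],loss="soft_l1",f_scale=.001); print(f.x)
```

```text
[173 175 176 175 178 178 181  82  88  83  86  86  88  89  87  87  89  87
  87  87  87  89  88  88  89  91  91  87  88  89  90  90  92  88  88  87
  85  74  57  53  83  96  96  96 100  97  94  96]
[176 176 207 249 255  60  62  65  61  90  86  88  86  89  87  87  88  88
  92  84  86  85  85  89  90  88  85  87  89  89  86  87  84  88  86  88
  88  87  86  88  84  93 127 162 159 163 158 154]
(303, 190, 58, 48)
[0.5719 0.036  0.0048]
```

Run:
```python
from h import *
i,W=cam("wrist")
print(unproj([[326.3,230.5],[293.5,230],[359.5,230],[326,197],[326,263.5]],i,W,.093))
q=unproj([[326.3,230.5]],i,W,.093)[0]; go(q[0],q[1],.056)
```

```text
[[ 0.5664  0.0148  0.093 ]
 [ 0.5588 -0.0087  0.093 ]
 [ 0.5733  0.0389  0.093 ]
 [ 0.5418  0.0219  0.093 ]
 [ 0.5921  0.007   0.093 ]]
delta cm [ 0.66  0.64 14.47] twist 0 jaw yaw 73.1 j6 0.17
```

Run:
```python
from h import *
i,W=cam("wrist"); 
print(unproj([[325.5,205.3]],i,W,.012), unproj([[571,113],[12,131],[76,235]],i,W,.008))
im=imaging.read_camera("wrist"); cv2.imwrite("pics/w2.png",im[:,:,::-1]); print(pose()[1],get_state()["qvel"])
for r in rings(im,i,W): print(r)
im=cv2.GaussianBlur(im,(5,5),0); g=im.max(2).astype(int)
print(g[232,284:370:2]); print(g[180:276:2,326])
```

```text
[[0.5659 0.0164 0.012 ]] [[ 0.5505  0.251   0.008 ]
 [ 0.4181 -0.2368  0.008 ]
 [ 0.5231 -0.2327  0.008 ]]
[0.5702 0.0079 0.2009] [ 0.0301 -0.0211 -0.0186  0.0033  0.0006 -0.0014]
(array([511., 467.]), 964.6, 146.3, 54.7, 68.9, None)
(array([358., 265.]), 637.8, 30.8, 20.6, 21.5, None)
(array([ 75., 236.]), 523.6, -234.5, 21.8, 26.6, (523.9, -234.4, 10.4, 14.1))
(array([381., 175.]), 554.4, 75.9, 12.2, 13.0, None)
(array([ 12., 135.]), 421.4, -238.2, 26.0, 31.3, (419.7, -240.7, 11.0, 15.8))
(array([568., 115.]), 553.0, 248.1, 60.6, 63.9, (552.9, 247.6, 12.3, 15.8))
[181 180 180 165 107  89  89  89  90  89  88  89  89  88  88  89  90  90
  89  89  89  89  90  89  89  89  90  90  89  89  90  88  88  81  62  57
  57  76 103 106 106 106 106]
[185 185 186 202 241 230 107  61  63  64  78  90  87  87  88  88  88  88
  88  89  89  87  87  89  88  88  89  89  89  89  89  88  88  88  88  88
  89  88  87  87  88  87  93 126 200 218 217 214]
```

Call:
play_rows --moves '[{"claw": 8.5,"delta_pos": [0.4,0.7,1.0],"twist": 0},{"claw": 8.5,"delta_pos": [0.4,0.7,1.0],"twist": 0},{"claw": 8.5,"delta_pos": [0.4,0.7,1.0],"twist": 0},{"claw": 8.5,"delta_pos": [0.4,0.7,1.0],"twist": 0},{"claw": 8.5,"delta_pos": [0.4,0.7,1.0],"twist": 0}]'

```text
clock: 2.68
tcp_pos: [0.5688, 0.0162, 0.1916]
orientation: [0.0, 0.145, 0.989, 0.0]
wrist_force: [-0.3, -0.7, -0.3]
finger_gap: 0.0853
```

```bash
cat >> h.py <<'E'
from scipy.optimize import least_squares
def circ(w,r=None):
    c=w.mean(0)
    if r: return least_squares(lambda q:np.hypot(*(w-q).T)-r,c,loss="soft_l1",f_scale=.0007).x
    return least_squares(lambda q:np.hypot(*(w-q[:2]).T)-q[2],[*c,.02],loss="soft_l1",f_scale=.0007).x
def stopper(im,i,W,thr=97,z=.093):
    g=cv2.GaussianBlur(im,(5,5),0).max(2)
    u,v=proj([[.568,.01,z]],i,W)[0].astype(int)
    m=np.zeros_like(g); m[v-45:v+60,u-50:u+55]=1; m*=(g<thr).astype(np.uint8)
    m=cv2.morphologyEx(m,cv2.MORPH_OPEN,np.ones((15,15)))
    c=max(cv2.findContours(m,0,1)[0],key=cv2.contourArea)[:,0]; x,y,ww,hh=cv2.boundingRect(c)
    c=c[c[:,1]>y+hh*.45]; return circ(unproj(c,i,W,z)[:,:2]),(x,y,ww,hh)
E
python3 - <<'E'
from h import *
i,W=cam("wrist"); im=imaging.read_camera("wrist"); cv2.imwrite("pics/w3.png",im[:,:,::-1]); s,p,R=pose(); print(p,s["qvel"].round(3))
q=stopper(im,i,W); print(q)
for r in rings(im,i,W): print(r)
i2,W2=cam("top"); t=imaging.read_camera("top"); cv2.imwrite("pics/top1.png",t[:,:,::-1])
go(*q[0][:2],.056)
E
```

```text
[0.5688 0.0162 0.1915] [-0.003  0.001  0.    -0.001  0.001 -0.001]
(array([0.5676, 0.0144, 0.0246]), (282, 201, 67, 72))
(array([351., 272.]), 637.1, 31.4, 20.7, 24.0, None)
(array([ 61., 242.]), 523.6, -234.3, 21.4, 26.8, (523.6, -234.1, 9.8, 13.8))
(array([374., 182.]), 554.3, 75.6, 12.3, 12.7, None)
(array([565., 122.]), 552.9, 248.2, 60.6, 64.0, (552.8, 247.7, 12.6, 15.4))
delta cm [ 0.06 -0.2  13.54] twist 0 jaw yaw 73.3 j6 0.18
```

Call:
play_rows --moves '[{"claw": 8.5,"delta_pos": [0.05,-0.2,3],"twist": 0},{"claw": 8.5,"delta_pos": [0.05,-0.2,6],"twist": 0},{"claw": 8.5,"delta_pos": [0.05,-0.2,10],"twist": 0},{"claw": 8.5,"delta_pos": [0.05,-0.2,13],"twist": 0},{"claw": 8.5,"delta_pos": [0.05,-0.2,13],"twist": 0},{"claw": 8.5,"delta_pos": [0.05,-0.2,13],"twist": 0},{"claw": 4.5,"delta_pos": [0.05,-0.2,13],"twist": 0},{"claw": 4.5,"delta_pos": [0.05,-0.2,13],"twist": 0},{"claw": 4.5,"delta_pos": [0.05,-0.2,13],"twist": 0},{"claw": 4.5,"delta_pos": [0.05,-0.2,13],"twist": 0}]' --force 40

```text
clock: 4.03
tcp_pos: [0.5687, 0.0143, 0.063]
orientation: [0.001, 0.145, 0.989, 0.0]
wrist_force: [-1.2, 1.0, 5.1]
finger_gap: 0.0515
```

Call:
play_rows --moves '[{"claw": 4.5,"delta_pos": [0,0,-1.5],"twist": 0},{"claw": 4.5,"delta_pos": [0,0,-3.5],"twist": 0},{"claw": 4.5,"delta_pos": [0,0,-6],"twist": 0},{"claw": 4.5,"delta_pos": [0,0,-6],"twist": 0}]'

```text
clock: 4.53
tcp_pos: [0.5695, 0.0142, 0.1241]
orientation: [0.003, 0.145, 0.989, 0.0]
wrist_force: [1.3, 0.7, -1.1]
finger_gap: 0.0515
```

Run:
```python
from h import *
i,W=cam("wrist"); im=imaging.read_camera("wrist"); cv2.imwrite("pics/w4.png",im[:,:,::-1])
print(get_state()["finger_gap"],pose()[1]); go(.43,-.08,.011)
```

```text
0.051701775164923525 [0.5685 0.0143 0.1225]
delta cm [ 10.58 -13.02  11.12] twist 0 jaw yaw 73.3 j6 0.18
```

View pics/w4.png

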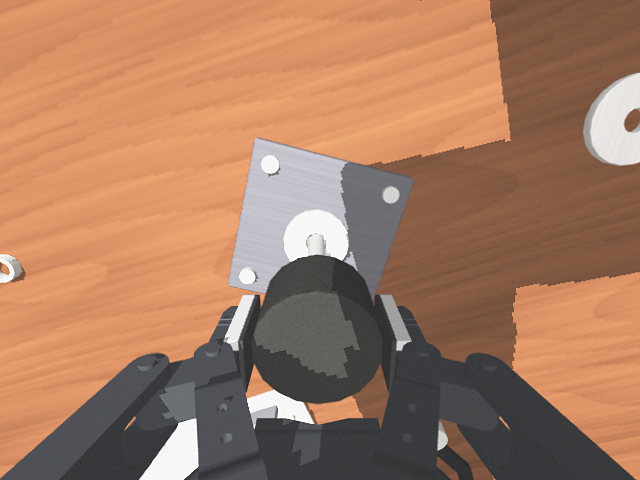

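Call:
play_rows --moves '[{"claw": 4.5,"delta_pos": [3,-4,0],"twist": 0},{"claw": 4.5,"delta_pos": [6.5,-8,0],"twist": 0},{"claw": 4.5,"delta_pos": [10.6,-13,2],"twist": 0},{"claw": 4.5,"delta_pos": [10.6,-13,6],"twist": 0},{"claw": 4.5,"delta_pos": [10.6,-13,9],"twist": 0},{"claw": 4.5,"delta_pos": [10.6,-13,10.5],"twist": 0},{"claw": 4.5,"delta_pos": [10.6,-13,11.1],"twist": 0},{"claw": 4.5,"delta_pos": [10.6,-13,11.2],"twist": 0},{"claw": 4.5,"delta_pos": [10.6,-13,11.2],"twist": 0}]'

```text
clock: 5.7
tcp_pos: [0.4289, -0.0796, 0.0093]
orientation: [0.0, 0.145, 0.989, 0.0]
wrist_force: [-0.5, -0.5, -1.0]
finger_gap: 0.0515
```

Call:
play_rows --moves '[{"claw": 8.0,"delta_pos": [0,0,0],"twist": 0},{"claw": 8.0,"delta_pos": [0,0,0],"twist": 0},{"claw": 8.0,"delta_pos": [0,0,0],"twist": 0},{"claw": 8.0,"delta_pos": [0,0,-4],"twist": 0},{"claw": 8.0,"delta_pos": [0,0,-9],"twist": 0},{"claw": 8.0,"delta_pos": [-3,4,-14],"twist": 0},{"claw": 8.0,"delta_pos": [-6,8,-17],"twist": 0},{"claw": 8.0,"delta_pos": [-10.6,13,-17],"twist": 0},{"claw": 8.0,"delta_pos": [-10.6,13,-17],"twist": 0},{"claw": 8.0,"delta_pos": [-10.6,13,-17],"twist": 0},{"claw": 8.0,"delta_pos": [-10.6,13,-17],"twist": 0}]'

```text
clock: 7.08
tcp_pos: [0.5661, 0.0138, 0.1788]
orientation: [-0.001, 0.146, 0.989, -0.0]
wrist_force: [-0.3, 0.1, 0.7]
finger_gap: 0.0801
```

Run:
```python
from h import *
i,W=cam("wrist"); im=imaging.read_camera("wrist"); cv2.imwrite("pics/w5.png",im[:,:,::-1])
s,p,R=pose(); print(p,s["qvel"].round(3))
u,v=proj([[.568,.0144,.03]],i,W)[0].round().astype(int); print("seat px",u,v,"tip",proj([[.568,.0144,.087]],i,W))
cv2.imwrite("pics/w5c.png",cv2.resize(im[v-50:v+90,u-80:u+80,::-1],None,fx=4,fy=4,interpolation=cv2.INTER_NEAREST)); print("crop origin",u-80,v-50)
```

```text
[0.5662 0.0136 0.1791] [ 0.001 -0.005  0.005 -0.001  0.001  0.001]
seat px 319 226 tip [[319.5033 248.2358]]
crop origin 239 176
```

View pics/w5c.png

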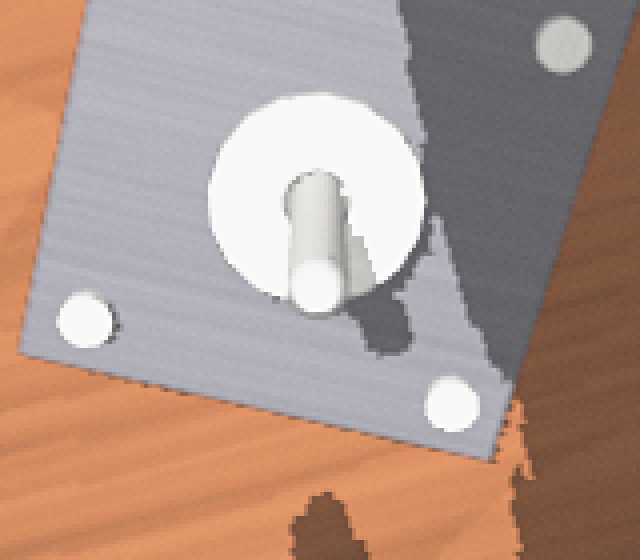

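Run:
```python
from h import *
i,W=cam("wrist"); im=cv2.imread("pics/w5.png")[:,:,::-1].copy()
_,p,R=pose()
t=unproj([[318.3,247.5]],i,W,.087)[0]; print("tip",t, "tool frame from TCP(mm)",R.inv().apply(t-p)*1000, p)
g=im.min(2); m=(g>200).astype(np.uint8); k=np.zeros_like(m); k[190:265,280:360]=1; m*=k
c=max(cv2.findContours(m,0,1)[0],key=cv2.contourArea)[:,0]; print(cv2.boundingRect(c))
c=c[(c[:,0]>291)&(c[:,1]<240)]
w=unproj(c,i,W,.030)[:,:2]; print("seat",circ(w),circ(w,.024))
for r in rings(im,i,W): print(r)
go(.4223,.2203,.2)
```

```text
tip [0.5675 0.0136 0.087 ] tool frame from TCP(mm) [-1.317   0.3184 92.0827] [0.5662 0.0136 0.1791]
(291, 199, 54, 55)
seat [0.5614 0.0135 0.0188] [0.5674 0.012 ]
(array([ 55., 249.]), 523.7, -234.5, 21.4, 27.2, (523.9, -234.3, 9.6, 13.9))
(array([379., 187.]), 554.7, 75.7, 12.1, 12.8, None)
(array([578., 124.]), 553.2, 247.9, 60.6, 64.2, (552.9, 247.5, 12.3, 15.3))
delta cm [19.75 15.63 -2.07] twist 0 jaw yaw 73.2 j6 0.18
```

Call:
play_rows --moves '[{"claw": 8.5,"delta_pos": [1.5,5,0],"twist": 0},{"claw": 8.5,"delta_pos": [3,10,1],"twist": 0},{"claw": 8.5,"delta_pos": [5,15,3],"twist": 0},{"claw": 8.5,"delta_pos": [7,19,5],"twist": 0},{"claw": 8.5,"delta_pos": [8,22.8,7],"twist": 0},{"claw": 8.5,"delta_pos": [8,22.8,7],"twist": 0},{"claw": 8.5,"delta_pos": [8,22.8,7],"twist": 0},{"claw": 8.5,"delta_pos": [8,22.8,7],"twist": 0}]'

```text
clock: 8.12
tcp_pos: [0.5572, 0.2543, 0.1103]
orientation: [0.001, 0.146, 0.989, 0.0]
wrist_force: [-0.2, 0.1, 0.4]
finger_gap: 0.085
```

Run:
```python
from h import *
i,W=cam("wrist"); im=imaging.read_camera("wrist"); cv2.imwrite("pics/w6.png",im[:,:,::-1])
s,p,R=pose(); print(p,s["qvel"].round(3))
for r in rings(im,i,W): print(r)
for r in rings(im,i,W,vmin=80): print(r)
```

```text
[0.5573 0.2544 0.1103] [ 0.003  0.003  0.003 -0.002  0.003  0.003]
(array([449., 268.]), 607.2, 343.6, 37.0, 39.6, (606.7, 343.4, 12.8, 15.8))
(array([311., 235.]), 552.3, 250.9, 60.6, 61.4, (551.9, 251.0, 14.7, 15.6))
(array([204.,  57.]), 420.1, 221.0, 44.6, 45.8, (420.4, 221.3, 14.3, 15.5))
(array([449., 268.]), 607.2, 343.6, 37.0, 39.7, (606.7, 343.4, 12.8, 15.8))
(array([311., 235.]), 552.3, 250.9, 60.6, 61.4, (551.9, 251.0, 14.7, 15.6))
(array([204.,  57.]), 420.1, 221.0, 44.6, 45.8, (420.4, 221.3, 14.3, 15.5))
```

View pics/w6.png

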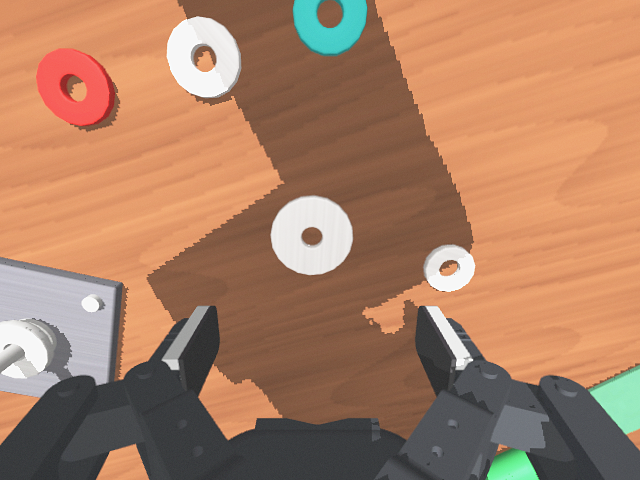

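Run:
```python
from h import *
go(.5522,.2509,-.003)
```

```text
delta cm [ 0.4  -0.49 11.33] twist 0 jaw yaw 73.2 j6 0.59
```

Call:
play_rows --moves '[{"claw": 8.5,"delta_pos": [0.4,-0.5,4],"twist": 0},{"claw": 8.5,"delta_pos": [0.4,-0.5,8],"twist": 0},{"claw": 8.5,"delta_pos": [0.4,-0.5,10.5],"twist": 0},{"claw": 8.5,"delta_pos": [0.4,-0.5,11.2],"twist": 0},{"claw": 8.5,"delta_pos": [0.4,-0.5,11.2],"twist": 0},{"claw": 7.0,"delta_pos": [0.4,-0.5,11.2],"twist": 0},{"claw": 7.0,"delta_pos": [0.4,-0.5,11.2],"twist": 0},{"claw": 7.0,"delta_pos": [0.4,-0.5,11.2],"twist": 0}]' --force 30

```text
clock: 9.18
tcp_pos: [0.5518, 0.2523, -0.0019]
orientation: [0.001, 0.145, 0.989, 0.0]
wrist_force: [0.4, 0.4, 1.4]
finger_gap: 0.0696
```

Run:
```python
from h import *
i,W=cam("wrist"); im=imaging.read_camera("wrist"); cv2.imwrite("pics/w7.png",im[200:440,160:480,::-1].repeat(2,0).repeat(2,1)); print(pose()[1], get_state()["wrist_force"])
```

```text
[ 0.5517  0.2523 -0.0021] [ 0.1619 -0.3676  0.06  ]
```

View pics/w7.png

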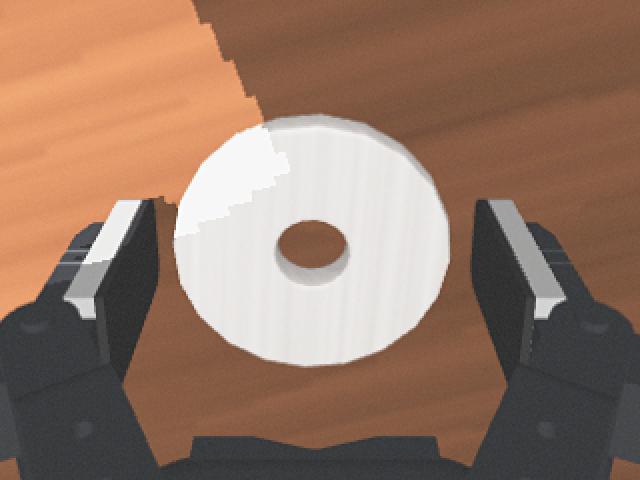

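Call:
play_rows --moves '[{"claw": 7.0,"delta_pos": [0,0,0.2],"twist": 0},{"claw": 5.5,"delta_pos": [0,0,0.2],"twist": 0},{"claw": 5.5,"delta_pos": [0,0,0.2],"twist": 0},{"claw": 5.5,"delta_pos": [0,0,0.2],"twist": 0}]'

```text
clock: 9.72
tcp_pos: [0.5512, 0.2521, -0.0045]
orientation: [-0.0, 0.145, 0.989, 0.0]
wrist_force: [-0.3, -1.1, 5.0]
finger_gap: 0.0594
```

Call:
play_rows --moves '[{"claw": 5.5,"delta_pos": [0,0,0],"twist": 0},{"claw": 5.5,"delta_pos": [0,0,0],"twist": 0}]'

```text
clock: 9.98
tcp_pos: [0.5513, 0.2521, -0.0046]
orientation: [0.0, 0.145, 0.989, 0.0]
wrist_force: [-1.7, 0.0, 4.4]
finger_gap: 0.0598
```

Run:
```python
from h import *
i,W=cam("wrist"); im=imaging.read_camera("wrist"); cv2.imwrite("pics/w8.png",im[200:440,160:480,::-1].repeat(2,0).repeat(2,1)); s=get_state();print(pose()[1], s["wrist_force"],s["finger_gap"])
```

```text
[ 0.5514  0.2522 -0.0046] [-1.4598 -0.3598  4.3455] 0.05976793446471063
```

View pics/w8.png

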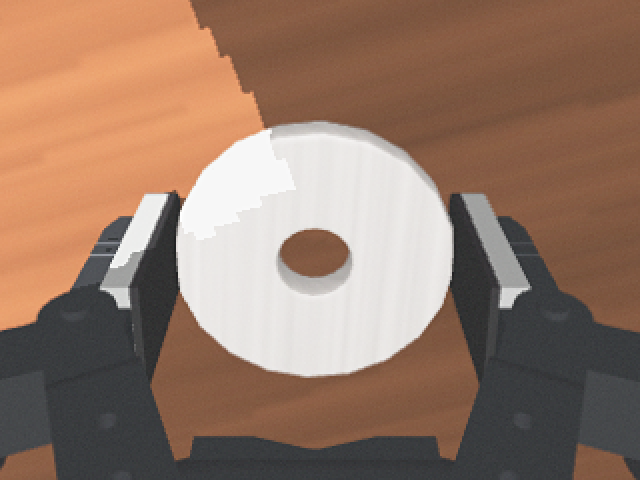

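Call:
play_rows --moves '[{"claw": 7.5,"delta_pos": [0,0,0],"twist": 0},{"claw": 7.5,"delta_pos": [0,0,0],"twist": 0},{"claw": 8.5,"delta_pos": [0,0,-1],"twist": 0},{"claw": 8.5,"delta_pos": [0,0,-6],"twist": 0},{"claw": 8.5,"delta_pos": [0,0,-10.5],"twist": 0},{"claw": 8.5,"delta_pos": [0,0,-10.5],"twist": 0},{"claw": 8.5,"delta_pos": [0,0,-10.5],"twist": 0},{"claw": 8.5,"delta_pos": [0,0,-10.5],"twist": 0}]'

```text
clock: 11.02
tcp_pos: [0.5503, 0.2517, 0.0988]
orientation: [-0.001, 0.145, 0.989, -0.001]
wrist_force: [-0.8, -0.3, -0.0]
finger_gap: 0.0851
```

```bash
cat >> h.py <<'E'
def ringfit(im,i,W,x,y,z=.008,vmin=110,win=.05):
    """ring nearest (x,y): centre from the outer top edge's far half (no side wall) - returns in mm world + tool frame"""
    s,p,R=pose(); b=None
    for r in rings(im,i,W,z,vmin):
        d=np.hypot(r[1]-x*1000,r[2]-y*1000)
        if b is None or d<b[0]: b=(d,r)
    r=b[1]; c=np.array([r[1],r[2]])/1000
    print("ring",r[1:],"off guess mm",round(b[0],1)); print("tool-frame offset mm",R.inv().apply(np.r_[c,z]-p)*1000, "TCP",p,"qv",abs(s["qvel"]).max().round(3))
    return c
E
python3 - <<'E'
from h import *
i,W=cam("wrist"); im=imaging.read_camera("wrist"); ringfit(im,i,W,.552,.251)
E
```

```text
ring (552.4, 251.1, 60.5, 61.7, (551.9, 251.2, 14.4, 15.6)) off guess mm 0.4
tool-frame offset mm [-2.4676  0.1375 90.7727] TCP [0.5502 0.2517 0.0988] qv 0.004
```

Call:
play_rows --moves '[{"claw": 8.5,"delta_pos": [0,0,4],"twist": 0},{"claw": 8.5,"delta_pos": [0,0,8],"twist": 0},{"claw": 7.2,"delta_pos": [0,0,10.3],"twist": 0},{"claw": 7,"delta_pos": [0,0,10.3],"twist": 0},{"claw": 5.5,"delta_pos": [0,0,10.3],"twist": 0},{"claw": 5.5,"delta_pos": [0,0,10.3],"twist": 0},{"claw": 5.5,"delta_pos": [0,0,10.3],"twist": 0},{"claw": 5.5,"delta_pos": [0,0,10.3],"twist": 0},{"claw": 5.5,"delta_pos": [0,0,6],"twist": 0},{"claw": 5.5,"delta_pos": [0,0,1],"twist": 0},{"claw": 5.5,"delta_pos": [0,0,-1],"twist": 0},{"claw": 5.5,"delta_pos": [0,0,-1],"twist": 0}]' --force 40

```text
clock: 12.58
tcp_pos: [0.5528, 0.2526, 0.1125]
orientation: [0.002, 0.145, 0.989, 0.001]
wrist_force: [0.5, 0.0, -1.7]
finger_gap: 0.0587
```

Run:
```python
from h import *
go(.5664,.0143,.109); print(get_state()["finger_gap"])
```

```text
delta cm [ -8.15 -22.43   0.32] twist 0 jaw yaw 73.3 j6 0.59
0.05873847379549484
```

Call:
play_rows --moves '[{"claw": 5.5,"delta_pos": [-1.5,-4,0],"twist": 0},{"claw": 5.5,"delta_pos": [-3.2,-9,0],"twist": 0},{"claw": 5.5,"delta_pos": [-5.1,-14,0],"twist": 0},{"claw": 5.5,"delta_pos": [-6.9,-19,0],"twist": 0},{"claw": 5.5,"delta_pos": [-8.15,-22.45,0],"twist": 0},{"claw": 5.5,"delta_pos": [-8.15,-22.45,0],"twist": 0},{"claw": 5.5,"delta_pos": [-8.15,-22.45,0],"twist": 0},{"claw": 5.5,"delta_pos": [-8.15,-22.45,0],"twist": 0}]'

```text
clock: 13.58
tcp_pos: [0.5643, 0.0149, 0.1096]
orientation: [-0.001, 0.145, 0.989, 0.0]
wrist_force: [0.5, 1.0, -0.5]
finger_gap: 0.0589
```

Run:
```python
from h import *
i,W=cam("wrist"); im=imaging.read_camera("wrist"); cv2.imwrite("pics/w9.png",im[180:420,160:480,::-1].repeat(2,0).repeat(2,1)); s=get_state();print(s["qvel"].round(3), s["wrist_force"],s["finger_gap"])
go(.5664,.0143,.109)
```

```text
[ 0.    -0.006  0.005  0.    -0.001 -0.002] [ 0.1313 -0.0492 -0.7962] 0.05902354404484562
delta cm [-0.2  -0.    0.09] twist 0 jaw yaw 73.4 j6 0.17
```

View pics/w9.png

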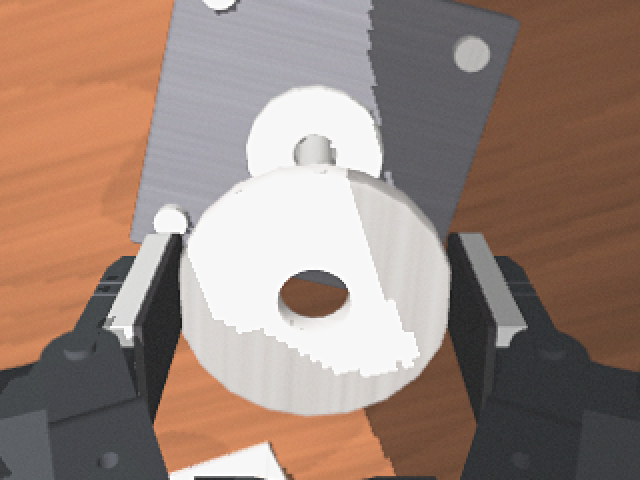

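Call:
play_rows --moves '[{"claw": 5.5,"delta_pos": [-0.2,0,0],"twist": 0},{"claw": 5.5,"delta_pos": [-0.2,0,1.5],"twist": 0},{"claw": 5.5,"delta_pos": [-0.2,0,2.5],"twist": 0},{"claw": 5.5,"delta_pos": [-0.2,0,3.3],"twist": 0},{"claw": 5.5,"delta_pos": [-0.2,0,4],"twist": 0},{"claw": 5.5,"delta_pos": [-0.2,0,4],"twist": 0}]'

```text
clock: 14.38
tcp_pos: [0.5662, 0.0131, 0.0695]
orientation: [-0.001, 0.145, 0.989, 0.0]
wrist_force: [1.1, -0.2, -0.3]
finger_gap: 0.0587
```

Call:
play_rows --moves '[{"claw": 5.5,"delta_pos": [0,0,1.5],"twist": 0},{"claw": 5.5,"delta_pos": [0,0,3],"twist": 0},{"claw": 5.5,"delta_pos": [0,0,4.1],"twist": 0},{"claw": 5.5,"delta_pos": [0,0,4.1],"twist": 0},{"claw": 5.5,"delta_pos": [0,0,4.1],"twist": 0}]'

```text
clock: 15.0
tcp_pos: [0.5666, 0.0131, 0.0292]
orientation: [-0.0, 0.145, 0.989, 0.0]
wrist_force: [-1.9, 0.6, -0.9]
finger_gap: 0.0585
```

Call:
play_rows --moves '[{"claw": 8,"delta_pos": [0,0,0.1],"twist": 0},{"claw": 8,"delta_pos": [0,0,0.1],"twist": 0},{"claw": 8,"delta_pos": [0,0,0],"twist": 0},{"claw": 8,"delta_pos": [0,0,-5],"twist": 0},{"claw": 8,"delta_pos": [0,0,-10],"twist": 0},{"claw": 8,"delta_pos": [0,0,-15],"twist": 0},{"claw": 8,"delta_pos": [0,0,-15],"twist": 0},{"claw": 8,"delta_pos": [0,0,-15],"twist": 0}]'

```text
clock: 16.0
tcp_pos: [0.5667, 0.0131, 0.1792]
orientation: [0.0, 0.145, 0.989, 0.0]
wrist_force: [-0.3, -0.5, 0.1]
finger_gap: 0.0802
```

Run:
```python
from h import *
i,W=cam("wrist"); im=imaging.read_camera("wrist"); cv2.imwrite("pics/w10.png",im[120:360,160:480,::-1].repeat(2,0).repeat(2,1)); s=get_state();print(s["qvel"].round(3), s["finger_gap"],pose()[1])
t=imaging.read_camera("top"); cv2.imwrite("pics/top2.png",t[:,:,::-1]); i2,W2=cam("top")
for r in rings(t,i2,W2,vmin=90): print(r)
go(.4205,.221,.11,-10)
```

```text
[ 0.     0.014 -0.014  0.001 -0.     0.   ] 0.08057121427443913 [0.566  0.0131 0.1783]
(array([376., 310.]), 422.2, -243.0, 30.2, 31.4, (422.4, -243.6, 13.5, 13.9))
(array([371., 264.]), 527.4, -236.8, 22.8, 23.0, (527.4, -236.9, 13.2, 14.2))
delta cm [19.88 15.73  6.83] twist 83.3 jaw yaw 73.3 j6 0.17
```

View pics/w10.png

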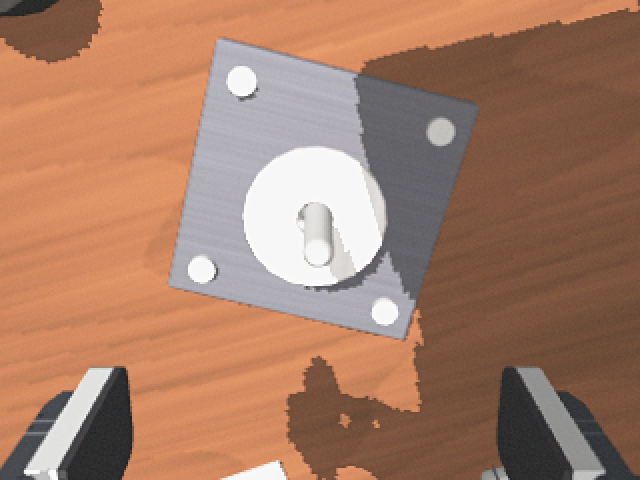

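Call:
play_rows --moves '[{"claw": 6.2,"delta_pos": [4,3.2,0],"twist": 0},{"claw": 6.2,"delta_pos": [8,6.4,0],"twist": 0},{"claw": 6.2,"delta_pos": [12,9.6,2],"twist": 0},{"claw": 6.2,"delta_pos": [16,12.8,4],"twist": 0},{"claw": 6.2,"delta_pos": [19.7,15.7,6.8],"twist": 0},{"claw": 6.2,"delta_pos": [19.7,15.7,6.8],"twist": 0},{"claw": 6.2,"delta_pos": [19.7,15.7,6.8],"twist": 0},{"claw": 6.2,"delta_pos": [19.7,15.7,6.8],"twist": 0}]'

```text
clock: 17.1
tcp_pos: [0.4244, 0.2195, 0.1116]
orientation: [0.001, 0.146, 0.989, 0.0]
wrist_force: [-0.3, 0.3, 0.6]
finger_gap: 0.0618
```

Run:
```python
from h import *
i,W=cam("wrist"); im=imaging.read_camera("wrist"); cv2.imwrite("pics/w11.png",im[:,:,::-1])
c=ringfit(im,i,W,.4205,.221); go(*c,-.002); print(get_state()["finger_gap"])
hsv=cv2.cvtColor(im,cv2.COLOR_RGB2HSV); m=((hsv[...,1]>150)&(hsv[...,2]>60)&((hsv[...,0]<4)|(abs(hsv[...,0].astype(int)-90)<12))).astype(np.uint8)
for k in cv2.findContours(m,0,1)[0]:
    if cv2.contourArea(k)>300: print("lookalike",unproj([cv2.minEnclosingCircle(k)[0]],i,W,.008))
```

```text
ring (418.3, 220.3, 44.6, 45.7, (418.0, 220.4, 14.7, 15.7)) off guess mm 2.3
tool-frame offset mm [  6.2672  -1.0443 103.7477] TCP [0.4245 0.2195 0.1118] qv 0.003
delta cm [ 0.63 -0.11 11.37] twist 0 jaw yaw 73.2 j6 0.6
0.061677137368989006
lookalike [[0.4105 0.1348 0.008 ]]
lookalike [[0.4166 0.303  0.008 ]]
```

Call:
play_rows --moves '[{"claw": 6.2,"delta_pos": [0.6,-0.05,4],"twist": 0},{"claw": 6.2,"delta_pos": [0.6,-0.05,8],"twist": 0},{"claw": 6.2,"delta_pos": [0.6,-0.05,11],"twist": 0},{"claw": 6.2,"delta_pos": [0.6,-0.05,11.25],"twist": 0},{"claw": 6.2,"delta_pos": [0.6,-0.05,11.25],"twist": 0},{"claw": 4,"delta_pos": [0.6,-0.05,11.25],"twist": 0},{"claw": 4,"delta_pos": [0.6,-0.05,11.25],"twist": 0},{"claw": 4,"delta_pos": [0.6,-0.05,11.25],"twist": 0},{"claw": 4,"delta_pos": [0.6,-0.05,11.25],"twist": 0}]'

```text
clock: 18.27
tcp_pos: [0.4189, 0.2217, 0.0007]
orientation: [0.002, 0.145, 0.989, 0.001]
wrist_force: [-0.5, -0.0, 5.6]
finger_gap: 0.0432
```

Call:
play_rows --moves '[{"claw": 4,"delta_pos": [0,0,-3],"twist": 0},{"claw": 4,"delta_pos": [0,0,-8],"twist": 0},{"claw": 4,"delta_pos": [-3,-2.5,-11],"twist": 0},{"claw": 4,"delta_pos": [-7,-6,-11],"twist": 0},{"claw": 4,"delta_pos": [-11,-9.5,-11],"twist": 0},{"claw": 4,"delta_pos": [-15,-13,-11],"twist": 0},{"claw": 4,"delta_pos": [-19,-15,-11],"twist": 0},{"claw": 4,"delta_pos": [-20.2,-15.5,-11],"twist": 0},{"claw": 4,"delta_pos": [-20.2,-15.5,-11],"twist": 0},{"claw": 4,"delta_pos": [-20.2,-15.5,-11],"twist": 0},{"claw": 4,"delta_pos": [-20.2,-15.5,-11],"twist": 0}]'

```text
clock: 19.65
tcp_pos: [0.5653, 0.016, 0.109]
orientation: [-0.0, 0.145, 0.989, 0.0]
wrist_force: [0.1, 0.5, -1.2]
finger_gap: 0.0431
```

Run:
```python
from h import *
i,W=cam("wrist"); im=imaging.read_camera("wrist"); cv2.imwrite("pics/w12.png",im[180:420,160:480,::-1].repeat(2,0).repeat(2,1)); s=get_state();print(s["qvel"].round(3), s["finger_gap"])
go(.5678,.0139,.07)
for r in rings(im,i,W,z=pose()[1][2]+.008,vmin=150): print(r)
```

```text
[-0.003  0.003  0.005 -0.004 -0.    -0.002] 0.042662517038064694
delta cm [-0.28 -0.12  3.9 ] twist 0 jaw yaw 73.4 j6 0.18
```

Call:
play_rows --moves '[{"claw": 4,"delta_pos": [-0.28,-0.12,0],"twist": 0},{"claw": 4,"delta_pos": [-0.28,-0.12,0.7],"twist": 0},{"claw": 4,"delta_pos": [-0.28,-0.12,1.7],"twist": 0},{"claw": 4,"delta_pos": [-0.28,-0.12,2.5],"twist": 0},{"claw": 4,"delta_pos": [-0.28,-0.12,3.4],"twist": 0},{"claw": 4,"delta_pos": [-0.28,-0.12,3.4],"twist": 0}]'

```text
clock: 20.45
tcp_pos: [0.5677, 0.0129, 0.0736]
orientation: [-0.001, 0.145, 0.989, 0.0]
wrist_force: [-0.8, 0.1, -0.1]
finger_gap: 0.0431
```

Call:
play_rows --moves '[{"claw": 4,"delta_pos": [0,0,1.2],"twist": 0},{"claw": 4,"delta_pos": [0,0,2.4],"twist": 0},{"claw": 4,"delta_pos": [0,0,3.2],"twist": 0},{"claw": 4,"delta_pos": [0,0,3.2],"twist": 0},{"claw": 6.5,"delta_pos": [0,0,3.2],"twist": 0},{"claw": 6.5,"delta_pos": [0,0,3.2],"twist": 0},{"claw": 6.5,"delta_pos": [0,0,3],"twist": 0},{"claw": 6.5,"delta_pos": [0,0,-2],"twist": 0},{"claw": 6.5,"delta_pos": [0,0,-8],"twist": 0},{"claw": 6.5,"delta_pos": [0,0,-10.6],"twist": 0},{"claw": 6.5,"delta_pos": [0,0,-10.6],"twist": 0},{"claw": 6.5,"delta_pos": [0,0,-10.6],"twist": 0}]'

```text
clock: 21.95
tcp_pos: [0.5679, 0.0129, 0.1798]
orientation: [-0.001, 0.145, 0.989, 0.0]
wrist_force: [0.4, 0.2, 0.1]
finger_gap: 0.0653
```

Run:
```python
from h import *
i,W=cam("wrist"); im=imaging.read_camera("wrist"); cv2.imwrite("pics/w13.png",im[120:360,160:480,::-1].repeat(2,0).repeat(2,1)); s=get_state();print(s["qvel"].round(3), s["finger_gap"],pose()[1])
for r in rings(im,i,W): print(r)
go(.607,.3435,.11)
```

```text
[-0.001  0.011 -0.006  0.003 -0.     0.   ] 0.06507958870783812 [0.5675 0.013  0.1792]
(array([ 56., 246.]), 523.6, -234.3, 21.8, 27.1, (523.7, -234.1, 9.3, 14.1))
(array([380., 184.]), 554.4, 75.8, 12.3, 12.8, None)
delta cm [ 5.71 32.8   6.93] twist 0 jaw yaw 73.3 j6 0.17
```

View pics/w13.png

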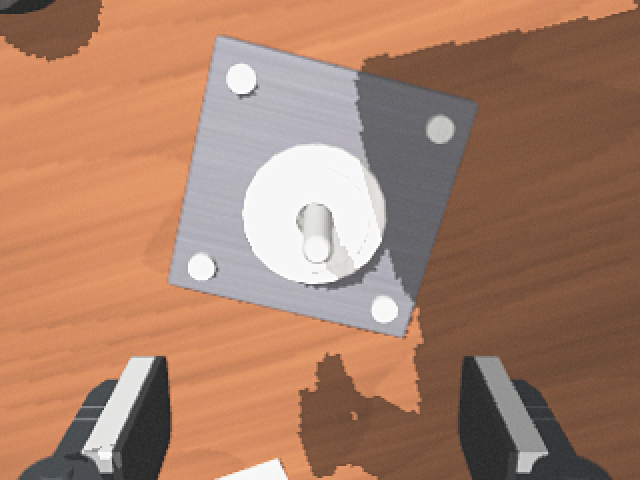

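Call:
play_rows --moves '[{"claw": 6,"delta_pos": [0.8,5,0],"twist": 0},{"claw": 6,"delta_pos": [1.6,10,0],"twist": 0},{"claw": 6,"delta_pos": [2.5,15,1],"twist": 0},{"claw": 6,"delta_pos": [3.4,20,2],"twist": 0},{"claw": 6,"delta_pos": [4.3,25,4],"twist": 0},{"claw": 6,"delta_pos": [5.2,30,5],"twist": 0},{"claw": 6,"delta_pos": [5.7,32.8,6.9],"twist": 0},{"claw": 6,"delta_pos": [5.7,32.8,6.9],"twist": 0},{"claw": 6,"delta_pos": [5.7,32.8,6.9],"twist": 0},{"claw": 6,"delta_pos": [5.7,32.8,6.9],"twist": 0}]'

```text
clock: 23.25
tcp_pos: [0.6086, 0.3422, 0.1122]
orientation: [0.0, 0.146, 0.989, 0.0]
wrist_force: [-1.3, 0.3, 0.5]
finger_gap: 0.0602
```

Run:
```python
from h import *
i,W=cam("wrist"); im=imaging.read_camera("wrist"); cv2.imwrite("pics/w14.png",im[:,:,::-1])
c=ringfit(im,i,W,.607,.3435); go(*c,.0005); print(get_state()["finger_gap"])
```

```text
ring (607.9, 345.0, 36.9, 37.9, (607.7, 345.1, 14.4, 15.6)) off guess mm 1.7
tool-frame offset mm [  1.7164   2.3285 104.5417] TCP [0.6088 0.3422 0.1125] qv 0.005
delta cm [ 0.17  0.23 11.2 ] twist 0 jaw yaw 73.2 j6 0.69
0.06009447436381779
```

Call:
play_rows --moves '[{"claw": 6,"delta_pos": [0.15,0.28,4],"twist": 0},{"claw": 6,"delta_pos": [0.15,0.28,8],"twist": 0},{"claw": 5.5,"delta_pos": [0.15,0.28,11],"twist": 0},{"claw": 5.5,"delta_pos": [0.15,0.28,11.15],"twist": 0},{"claw": 5.2,"delta_pos": [0.15,0.28,11.15],"twist": 0},{"claw": 3.2,"delta_pos": [0.15,0.28,11.15],"twist": 0},{"claw": 3.2,"delta_pos": [0.15,0.28,11.15],"twist": 0},{"claw": 3.2,"delta_pos": [0.15,0.28,11.15],"twist": 0},{"claw": 3.2,"delta_pos": [0.15,0.28,11.15],"twist": 0}]'

```text
clock: 24.42
tcp_pos: [0.6093, 0.3469, 0.0033]
orientation: [0.002, 0.145, 0.989, 0.001]
wrist_force: [-0.3, -2.2, 6.2]
finger_gap: 0.0348
```

Call:
play_rows --moves '[{"claw": 3.2,"delta_pos": [0,0,-4],"twist": 0},{"claw": 3.2,"delta_pos": [0,0,-9],"twist": 0},{"claw": 3.2,"delta_pos": [-0.5,-4,-11],"twist": 0},{"claw": 3.2,"delta_pos": [-1.4,-9,-11],"twist": 0},{"claw": 3.2,"delta_pos": [-2.3,-14,-11],"twist": 0},{"claw": 3.2,"delta_pos": [-3.2,-19,-11],"twist": 0},{"claw": 3.2,"delta_pos": [-4.1,-24,-11],"twist": 0},{"claw": 3.2,"delta_pos": [-5,-29,-11],"twist": 0},{"claw": 3.2,"delta_pos": [-5.7,-33,-11],"twist": 0},{"claw": 3.2,"delta_pos": [-5.7,-33,-11],"twist": 0},{"claw": 3.2,"delta_pos": [-5.7,-33,-11],"twist": 0},{"claw": 3.2,"delta_pos": [-5.7,-33,-11],"twist": 0}]'

```text
clock: 25.92
tcp_pos: [0.5676, 0.0151, 0.1107]
orientation: [0.0, 0.145, 0.989, 0.0]
wrist_force: [-0.1, -0.2, -0.6]
finger_gap: 0.0347
```

Run:
```python
from h import *
i,W=cam("wrist"); im=imaging.read_camera("wrist"); cv2.imwrite("pics/w15.png",im[180:420,160:480,::-1].repeat(2,0).repeat(2,1)); s=get_state();print(s["qvel"].round(3), s["finger_gap"])
go(.5684,.0138,.076)
```

```text
[-0.     0.005 -0.002 -0.001  0.    -0.002] 0.034831903058813174
delta cm [-0.12 -0.11  3.45] twist 0 jaw yaw 73.4 j6 0.18
```

Call:
play_rows --moves '[{"claw": 3.2,"delta_pos": [-0.12,-0.1,0],"twist": 0},{"claw": 3.2,"delta_pos": [-0.12,-0.1,0.7],"twist": 0},{"claw": 3.2,"delta_pos": [-0.12,-0.1,1.7],"twist": 0},{"claw": 3.2,"delta_pos": [-0.12,-0.1,2.5],"twist": 0},{"claw": 3.2,"delta_pos": [-0.12,-0.1,3.4],"twist": 0},{"claw": 3.2,"delta_pos": [-0.12,-0.1,3.4],"twist": 0}]'

```text
clock: 26.72
tcp_pos: [0.5673, 0.0128, 0.0751]
orientation: [-0.001, 0.145, 0.989, 0.0]
wrist_force: [0.8, -1.2, -0.4]
finger_gap: 0.0348
```

Call:
play_rows --moves '[{"claw": 3.2,"delta_pos": [0,0,1],"twist": 0},{"claw": 3.2,"delta_pos": [0,0,2],"twist": 0},{"claw": 3.2,"delta_pos": [0,0,2.4],"twist": 0},{"claw": 3.2,"delta_pos": [0,0,2.4],"twist": 0},{"claw": 6,"delta_pos": [0,0,2.4],"twist": 0},{"claw": 6,"delta_pos": [0,0,2.4],"twist": 0},{"claw": 6,"delta_pos": [0,0,2.2],"twist": 0},{"claw": 6,"delta_pos": [0,0,-2],"twist": 0},{"claw": 6,"delta_pos": [0,0,-8],"twist": 0},{"claw": 6,"delta_pos": [0,0,-10.5],"twist": 0},{"claw": 6,"delta_pos": [0,0,-10.5],"twist": 0},{"claw": 6,"delta_pos": [0,0,-10.5],"twist": 0}]'

```text
clock: 28.22
tcp_pos: [0.5676, 0.0128, 0.1803]
orientation: [-0.001, 0.145, 0.989, 0.0]
wrist_force: [0.3, -0.1, -1.0]
finger_gap: 0.0596
```

Run:
```python
from h import *
i,W=cam("wrist"); im=imaging.read_camera("wrist"); cv2.imwrite("pics/w16.png",im[120:360,160:480,::-1].repeat(2,0).repeat(2,1)); s=get_state();print(s["qvel"].round(3), s["finger_gap"],pose()[1])
t=imaging.read_camera("top"); cv2.imwrite("pics/top3.png",t[:,:,::-1]); i2,W2=cam("top")
for r in rings(t,i2,W2,vmin=90): print(r)
go(.4185,-.2395,.11)
```

```text
[-0.001  0.008 -0.006  0.001  0.001  0.001] 0.05973416203193009 [0.5672 0.0128 0.1797]
(array([376., 310.]), 422.2, -243.1, 30.5, 31.3, (422.4, -243.6, 13.5, 13.9))
(array([371., 264.]), 527.4, -236.7, 22.6, 23.3, (527.4, -236.9, 13.2, 14.2))
delta cm [  6.95 -28.44   6.99] twist 0 jaw yaw 73.3 j6 0.17
```

View pics/w16.png

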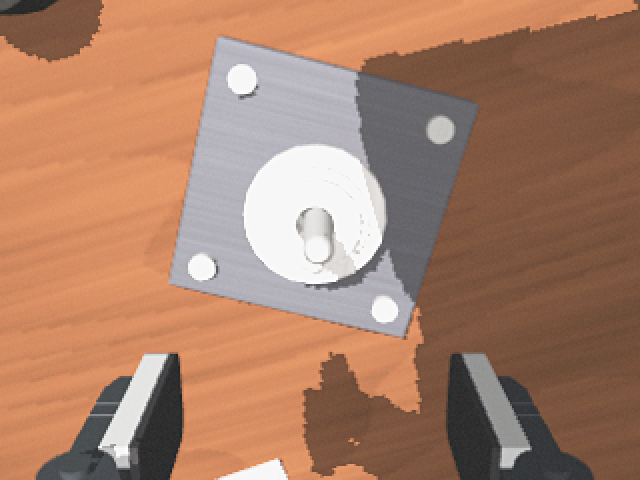

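Call:
play_rows --moves '[{"claw": 5,"delta_pos": [1.2,-5,0],"twist": 0},{"claw": 5,"delta_pos": [2.4,-10,0],"twist": 0},{"claw": 5,"delta_pos": [3.6,-15,0],"twist": 0},{"claw": 5,"delta_pos": [4.8,-20,2],"twist": 0},{"claw": 5,"delta_pos": [6,-25,4],"twist": 0},{"claw": 5,"delta_pos": [6.9,-28.4,6.9],"twist": 0},{"claw": 5,"delta_pos": [6.9,-28.4,6.9],"twist": 0},{"claw": 5,"delta_pos": [6.9,-28.4,6.9],"twist": 0},{"claw": 5,"delta_pos": [6.9,-28.4,6.9],"twist": 0}]'

```text
clock: 29.45
tcp_pos: [0.4213, -0.2389, 0.1128]
orientation: [0.0, 0.145, 0.989, -0.0]
wrist_force: [0.1, 0.8, -0.3]
finger_gap: 0.0501
```

Run:
```python
from h import *
i,W=cam("wrist"); im=imaging.read_camera("wrist"); cv2.imwrite("pics/w17.png",im[:,:,::-1])
c=ringfit(im,i,W,.4195,-.2395); go(*c,.002); print(get_state()["finger_gap"])
```

```text
ring (418.2, -244.1, 28.9, 30.3, (417.8, -244.0, 14.2, 15.4)) off guess mm 4.8
tool-frame offset mm [  1.6217  -5.8935 104.8636] TCP [ 0.4213 -0.2389  0.1129] qv 0.003
delta cm [ 0.16 -0.59 11.09] twist 0 jaw yaw 73.4 j6 -0.39
0.04964966510095869
```

Call:
play_rows --moves '[{"claw": 5,"delta_pos": [0.15,-0.55,4],"twist": 0},{"claw": 5,"delta_pos": [0.15,-0.55,8],"twist": 0},{"claw": 5,"delta_pos": [0.15,-0.55,11],"twist": 0},{"claw": 5,"delta_pos": [0.15,-0.55,11.1],"twist": 0},{"claw": 4.5,"delta_pos": [0.15,-0.55,11.1],"twist": 0},{"claw": 2.4,"delta_pos": [0.15,-0.55,11.1],"twist": 0},{"claw": 2.4,"delta_pos": [0.15,-0.55,11.1],"twist": 0},{"claw": 2.4,"delta_pos": [0.15,-0.55,11.1],"twist": 0},{"claw": 2.4,"delta_pos": [0.15,-0.55,11.1],"twist": 0}]'

```text
clock: 30.62
tcp_pos: [0.4188, -0.245, 0.0032]
orientation: [0.002, 0.145, 0.989, -0.001]
wrist_force: [0.2, 2.7, 5.5]
finger_gap: 0.0269
```

Call:
play_rows --moves '[{"claw": 2.4,"delta_pos": [0,0,-4],"twist": 0},{"claw": 2.4,"delta_pos": [0,0,-9],"twist": 0},{"claw": 2.4,"delta_pos": [-0.9,4,-11],"twist": 0},{"claw": 2.4,"delta_pos": [-2.1,9,-11],"twist": 0},{"claw": 2.4,"delta_pos": [-3.3,14,-11],"twist": 0},{"claw": 2.4,"delta_pos": [-4.5,19,-11],"twist": 0},{"claw": 2.4,"delta_pos": [-5.7,24,-11],"twist": 0},{"claw": 2.4,"delta_pos": [-6.8,29,-11],"twist": 0},{"claw": 2.4,"delta_pos": [-6.8,29,-11],"twist": 0},{"claw": 2.4,"delta_pos": [-6.8,29,-11],"twist": 0},{"claw": 2.4,"delta_pos": [-6.8,29,-11],"twist": 0},{"claw": 2.4,"delta_pos": [-6.8,29,-11],"twist": 0}]'

```text
clock: 32.12
tcp_pos: [0.5656, 0.0128, 0.1115]
orientation: [0.0, 0.146, 0.989, 0.0]
wrist_force: [-0.8, -0.2, -0.0]
finger_gap: 0.0267
```

Run:
```python
from h import *
i,W=cam("wrist"); im=imaging.read_camera("wrist"); cv2.imwrite("pics/w18.png",im[180:420,160:480,::-1].repeat(2,0).repeat(2,1)); s=get_state();print(s["qvel"].round(3), s["finger_gap"])
go(.5684,.0138,.076)
```

```text
[ 0.006  0.002  0.003  0.     0.001 -0.   ] 0.026661798186202408
delta cm [-0.24  0.17  3.55] twist 0 jaw yaw 73.2 j6 0.17
```

Call:
play_rows --moves '[{"claw": 2.4,"delta_pos": [-0.22,0.13,0],"twist": 0},{"claw": 2.4,"delta_pos": [-0.22,0.13,0.7],"twist": 0},{"claw": 2.4,"delta_pos": [-0.22,0.13,1.7],"twist": 0},{"claw": 2.4,"delta_pos": [-0.22,0.13,2.5],"twist": 0},{"claw": 2.4,"delta_pos": [-0.22,0.13,3.4],"twist": 0},{"claw": 2.4,"delta_pos": [-0.22,0.13,3.4],"twist": 0}]'

```text
clock: 32.92
tcp_pos: [0.5676, 0.0147, 0.0761]
orientation: [-0.001, 0.145, 0.989, 0.0]
wrist_force: [0.1, -0.0, -0.2]
finger_gap: 0.0265
```

Call:
play_rows --moves '[{"claw": 2.4,"delta_pos": [0,0,1],"twist": 0},{"claw": 2.4,"delta_pos": [0,0,1.65],"twist": 0},{"claw": 2.4,"delta_pos": [0,0,1.65],"twist": 0},{"claw": 2.4,"delta_pos": [0,0,1.65],"twist": 0},{"claw": 5,"delta_pos": [0,0,1.65],"twist": 0},{"claw": 5,"delta_pos": [0,0,1.65],"twist": 0},{"claw": 5,"delta_pos": [0,0,1.4],"twist": 0},{"claw": 5,"delta_pos": [0,0,-2],"twist": 0},{"claw": 5,"delta_pos": [0,0,-8],"twist": 0},{"claw": 5,"delta_pos": [0,0,-10.4],"twist": 0},{"claw": 5,"delta_pos": [0,0,-10.4],"twist": 0},{"claw": 5,"delta_pos": [0,0,-10.4],"twist": 0}]'

```text
clock: 34.42
tcp_pos: [0.5678, 0.0146, 0.1803]
orientation: [-0.001, 0.145, 0.989, 0.0]
wrist_force: [0.2, -0.0, -0.8]
finger_gap: 0.0501
```

Run:
```python
from h import *
i,W=cam("wrist"); im=imaging.read_camera("wrist"); cv2.imwrite("pics/w19.png",im[120:360,160:480,::-1].repeat(2,0).repeat(2,1)); s=get_state();print(s["qvel"].round(3), s["finger_gap"],pose()[1])
for r in rings(im,i,W): print(r)
go(.5237,-.2375,.11)
```

```text
[-0.     0.008 -0.005  0.003  0.002 -0.   ] 0.04998990989226304 [0.5675 0.0146 0.1798]
(array([ 54., 247.]), 523.5, -234.3, 21.6, 27.5, (523.8, -233.9, 9.6, 14.1))
(array([378., 185.]), 554.4, 75.8, 12.3, 12.9, None)
delta cm [ -3.08 -25.4    6.98] twist 0 jaw yaw 73.3 j6 0.18
```

Call:
play_rows --moves '[{"claw": 4.2,"delta_pos": [-0.6,-5,0],"twist": 0},{"claw": 4.2,"delta_pos": [-1.2,-10,0],"twist": 0},{"claw": 4.2,"delta_pos": [-1.8,-15,1],"twist": 0},{"claw": 4.2,"delta_pos": [-2.4,-20,4],"twist": 0},{"claw": 4.2,"delta_pos": [-3,-25.4,6.9],"twist": 0},{"claw": 4.2,"delta_pos": [-3,-25.4,6.9],"twist": 0},{"claw": 4.2,"delta_pos": [-3,-25.4,6.9],"twist": 0},{"claw": 4.2,"delta_pos": [-3,-25.4,6.9],"twist": 0}]'

```text
clock: 35.48
tcp_pos: [0.5245, -0.2362, 0.1126]
orientation: [0.0, 0.145, 0.989, 0.0]
wrist_force: [0.7, 0.9, 0.0]
finger_gap: 0.0421
```

Run:
```python
from h import *
i,W=cam("wrist"); im=imaging.read_camera("wrist"); cv2.imwrite("pics/w20.png",im[:,:,::-1])
c=ringfit(im,i,W,.5237,-.2375); go(*c,.002); print(get_state()["finger_gap"])
```

```text
ring (523.4, -237.5, 21.1, 22.7, (523.1, -237.7, 13.7, 15.7)) off guess mm 0.3
tool-frame offset mm [  0.9565  -1.6441 104.8191] TCP [ 0.5247 -0.2362  0.1128] qv 0.006
delta cm [ 0.1  -0.16 11.08] twist 0 jaw yaw 73.4 j6 -0.27
0.0418551819803124
```

Call:
play_rows --moves '[{"claw": 4.2,"delta_pos": [0.1,-0.12,4],"twist": 0},{"claw": 4.2,"delta_pos": [0.1,-0.12,8],"twist": 0},{"claw": 4.2,"delta_pos": [0.1,-0.12,11],"twist": 0},{"claw": 4.2,"delta_pos": [0.1,-0.12,11.05],"twist": 0},{"claw": 3.8,"delta_pos": [0.1,-0.12,11.05],"twist": 0},{"claw": 1.7,"delta_pos": [0.1,-0.12,11.05],"twist": 0},{"claw": 1.7,"delta_pos": [0.1,-0.12,11.05],"twist": 0},{"claw": 1.7,"delta_pos": [0.1,-0.12,11.05],"twist": 0},{"claw": 1.7,"delta_pos": [0.1,-0.12,11.05],"twist": 0}]'

```text
clock: 36.65
tcp_pos: [0.5238, -0.2385, 0.0036]
orientation: [0.001, 0.145, 0.989, -0.0]
wrist_force: [0.7, 0.8, 4.6]
finger_gap: 0.019
```

Call:
play_rows --moves '[{"claw": 1.7,"delta_pos": [0,0,-4],"twist": 0},{"claw": 1.7,"delta_pos": [0,0,-9],"twist": 0},{"claw": 1.7,"delta_pos": [0.5,4,-11],"twist": 0},{"claw": 1.7,"delta_pos": [1.1,9,-11],"twist": 0},{"claw": 1.7,"delta_pos": [1.7,14,-11],"twist": 0},{"claw": 1.7,"delta_pos": [2.3,19,-11],"twist": 0},{"claw": 1.7,"delta_pos": [2.8,23,-11],"twist": 0},{"claw": 1.7,"delta_pos": [3.0,25.4,-11],"twist": 0},{"claw": 1.7,"delta_pos": [3.0,25.4,-11],"twist": 0},{"claw": 1.7,"delta_pos": [3.0,25.4,-11],"twist": 0},{"claw": 1.7,"delta_pos": [3.0,25.4,-11],"twist": 0}]'

```text
clock: 38.02
tcp_pos: [0.5671, 0.0127, 0.112]
orientation: [0.0, 0.146, 0.989, -0.0]
wrist_force: [0.3, -1.3, 0.7]
finger_gap: 0.0184
```

Run:
```python
from h import *
i,W=cam("wrist"); im=imaging.read_camera("wrist"); cv2.imwrite("pics/w21.png",im[180:420,160:480,::-1].repeat(2,0).repeat(2,1)); s=get_state();print(s["qvel"].round(3), s["finger_gap"])
go(.5682,.0140,.080)
```

```text
[ 0.001  0.001 -0.    -0.003  0.002  0.002] 0.0186462922348555
delta cm [-0.07  0.16  3.19] twist 0 jaw yaw 73.2 j6 0.17
```

View pics/w21.png

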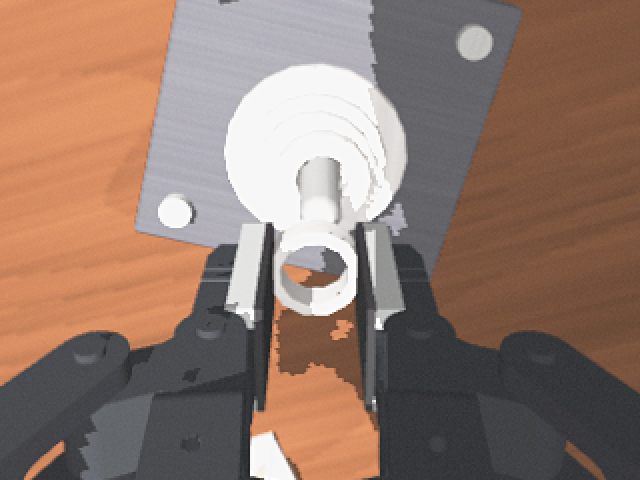

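Call:
play_rows --moves '[{"claw": 1.7,"delta_pos": [-0.07,0.15,0],"twist": 0},{"claw": 1.7,"delta_pos": [-0.07,0.15,0.7],"twist": 0},{"claw": 1.7,"delta_pos": [-0.07,0.15,1.7],"twist": 0},{"claw": 1.7,"delta_pos": [-0.07,0.15,2.5],"twist": 0},{"claw": 1.7,"delta_pos": [-0.07,0.15,3.2],"twist": 0},{"claw": 1.7,"delta_pos": [-0.07,0.15,3.2],"twist": 0}]'

```text
clock: 38.83
tcp_pos: [0.5676, 0.015, 0.0789]
orientation: [-0.001, 0.145, 0.989, 0.0]
wrist_force: [0.1, -0.4, 0.7]
finger_gap: 0.0186
```

Call:
play_rows --moves '[{"claw": 1.7,"delta_pos": [0,0,0.7],"twist": 0},{"claw": 1.7,"delta_pos": [0,0,1.15],"twist": 0},{"claw": 1.7,"delta_pos": [0,0,1.15],"twist": 0},{"claw": 1.7,"delta_pos": [0,0,1.15],"twist": 0},{"claw": 4.2,"delta_pos": [0,0,1.15],"twist": 0},{"claw": 4.2,"delta_pos": [0,0,1.15],"twist": 0},{"claw": 4.2,"delta_pos": [0,0,0.9],"twist": 0},{"claw": 4.2,"delta_pos": [0,0,-2],"twist": 0},{"claw": 4.2,"delta_pos": [0,0,-8],"twist": 0},{"claw": 4.2,"delta_pos": [0,0,-10.1],"twist": 0},{"claw": 4.2,"delta_pos": [0,0,-10.1],"twist": 0},{"claw": 4.2,"delta_pos": [0,0,-10.1],"twist": 0}]'

```text
clock: 40.33
tcp_pos: [0.5675, 0.015, 0.1797]
orientation: [-0.001, 0.145, 0.989, 0.0]
wrist_force: [-0.1, -1.0, -0.9]
finger_gap: 0.0424
```

Run:
```python
from h import *
i,W=cam("wrist"); im=imaging.read_camera("wrist"); cv2.imwrite("pics/w22.png",im[120:360,160:480,::-1].repeat(2,0).repeat(2,1)); s=get_state();print(s["qvel"].round(3), s["finger_gap"],pose()[1])
go(.4289,-.0796,.15)
```

```text
[-0.002  0.008 -0.004  0.001 -0.    -0.001] 0.041517292482387454 [0.5673 0.015  0.1792]
delta cm [ 10.52 -13.04   2.96] twist 0 jaw yaw 73.3 j6 0.18
```

View pics/w22.png

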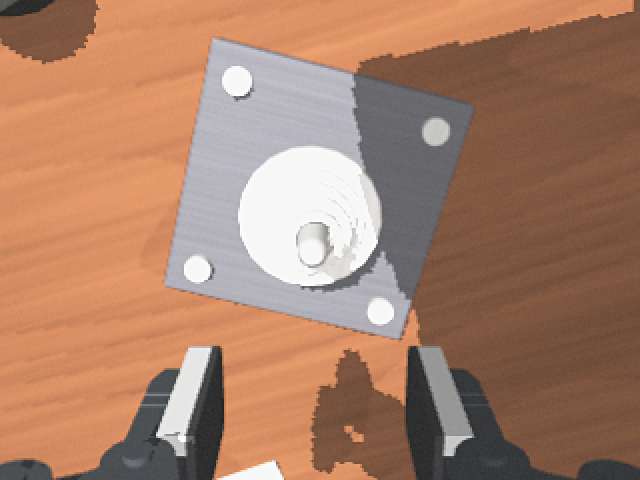

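Call:
play_rows --moves '[{"claw": 8,"delta_pos": [3,-4,0],"twist": 0},{"claw": 8,"delta_pos": [6.5,-8,0],"twist": 0},{"claw": 8,"delta_pos": [10.3,-13,3],"twist": 0},{"claw": 8,"delta_pos": [10.3,-13,7],"twist": 0},{"claw": 8,"delta_pos": [10.3,-13,7],"twist": 0},{"claw": 8,"delta_pos": [10.3,-13,7],"twist": 0},{"claw": 8,"delta_pos": [10.3,-13,7],"twist": 0}]'

```text
clock: 41.25
tcp_pos: [0.4339, -0.08, 0.1121]
orientation: [0.001, 0.145, 0.989, -0.0]
wrist_force: [-0.3, -0.4, -0.0]
finger_gap: 0.0799
```

Run:
```python
from h import *
i,W=cam("wrist"); im=imaging.read_camera("wrist"); cv2.imwrite("pics/w23.png",im[:,:,::-1])
g=cv2.GaussianBlur(im,(5,5),0).max(2); u,v=proj([[.429,-.08,.039]],i,W)[0].astype(int); m=np.zeros_like(g); m[v-75:v+65,u-70:u+70]=1; m*=(g<97).astype(np.uint8)
m=cv2.morphologyEx(m,cv2.MORPH_OPEN,np.ones((15,15))); c=max(cv2.findContours(m,0,1)[0],key=cv2.contourArea)[:,0]; x,y,ww,hh=cv2.boundingRect(c); print((x,y,ww,hh),(u,v))
c=c[c[:,1]>y+hh*.45]; print(circ(unproj(c,i,W,.039)[:,:2])); print(pose()[1]); go(.4289,-.0796,.0093)
```

```text
(280, 200, 74, 81) (np.int64(315), np.int64(248))
[ 0.4281 -0.0794  0.0244]
[ 0.4338 -0.08    0.112 ]
delta cm [ 0.51 -0.1  10.27] twist 0 jaw yaw 73.3 j6 -0.07
```

Call:
play_rows --moves '[{"claw": 8,"delta_pos": [0.5,-0.1,4],"twist": 0},{"claw": 8,"delta_pos": [0.5,-0.1,8],"twist": 0},{"claw": 8,"delta_pos": [0.5,-0.1,10.2],"twist": 0},{"claw": 8,"delta_pos": [0.5,-0.1,10.2],"twist": 0},{"claw": 4.5,"delta_pos": [0.5,-0.1,10.2],"twist": 0},{"claw": 4.5,"delta_pos": [0.5,-0.1,10.2],"twist": 0},{"claw": 4.5,"delta_pos": [0.5,-0.1,10.2],"twist": 0},{"claw": 4.5,"delta_pos": [0.5,-0.1,10.2],"twist": 0},{"claw": 4.5,"delta_pos": [0.5,-0.1,6],"twist": 0},{"claw": 4.5,"delta_pos": [0.5,-0.1,1],"twist": 0},{"claw": 4.5,"delta_pos": [0.5,-0.1,-1],"twist": 0},{"claw": 4.5,"delta_pos": [0.5,-0.1,-1],"twist": 0}]'

```text
clock: 42.8
tcp_pos: [0.4289, -0.0802, 0.1232]
orientation: [0.003, 0.145, 0.989, -0.001]
wrist_force: [-0.2, -1.2, -0.4]
finger_gap: 0.0516
```

Run:
```python
from h import *
print(get_state()["finger_gap"],pose()[1]); go(.5687,.0143,.122)
```

```text
0.05162074772357205 [ 0.4289 -0.0802  0.1232]
delta cm [-10.67  13.07   0.17] twist 0 jaw yaw 73.3 j6 -0.08
```

Call:
play_rows --moves '[{"claw": 4.5,"delta_pos": [-3,3.7,0],"twist": 0},{"claw": 4.5,"delta_pos": [-6.5,8,0],"twist": 0},{"claw": 4.5,"delta_pos": [-9.5,11.6,0],"twist": 0},{"claw": 4.5,"delta_pos": [-10.7,13.1,0],"twist": 0},{"claw": 4.5,"delta_pos": [-10.7,13.1,0],"twist": 0},{"claw": 4.5,"delta_pos": [-10.7,13.1,0],"twist": 0},{"claw": 4.5,"delta_pos": [-10.7,13.1,0],"twist": 0}]'

```text
clock: 43.68
tcp_pos: [0.5663, 0.0147, 0.1205]
orientation: [-0.001, 0.146, 0.989, -0.0]
wrist_force: [-0.6, 0.2, -0.1]
finger_gap: 0.0514
```

Run:
```python
from h import *
print(get_state()["finger_gap"],get_state()["qvel"].round(3),pose()[1]); go(.5687,.0143,.085)
```

```text
0.051409297142341256 [-0.001 -0.004  0.006  0.001 -0.    -0.001] [0.5663 0.0147 0.1205]
delta cm [-0.25  0.04  3.55] twist 0 jaw yaw 73.2 j6 0.18
```

Call:
play_rows --moves '[{"claw": 4.5,"delta_pos": [-0.22,0,0],"twist": 0},{"claw": 4.5,"delta_pos": [-0.22,0,1],"twist": 0},{"claw": 4.5,"delta_pos": [-0.22,0,2],"twist": 0},{"claw": 4.5,"delta_pos": [-0.22,0,2.8],"twist": 0},{"claw": 4.5,"delta_pos": [-0.22,0,3.3],"twist": 0},{"claw": 4.5,"delta_pos": [-0.22,0,3.3],"twist": 0},{"claw": 4.5,"delta_pos": [-0.22,0,3.3],"twist": 0}]'

```text
clock: 44.55
tcp_pos: [0.5695, 0.0146, 0.088]
orientation: [0.0, 0.145, 0.989, 0.0]
wrist_force: [-0.1, -0.1, -1.0]
finger_gap: 0.0513
```

Call:
play_rows --moves '[{"claw": 4.5,"delta_pos": [0,0,0.4],"twist": 0},{"claw": 4.5,"delta_pos": [0,0,0.75],"twist": 0},{"claw": 4.5,"delta_pos": [0,0,0.75],"twist": 0},{"claw": 8,"delta_pos": [0,0,0.75],"twist": 0},{"claw": 8,"delta_pos": [0,0,0.75],"twist": 0},{"claw": 8,"delta_pos": [0,0,0.75],"twist": 0},{"claw": 8,"delta_pos": [0,0,-4],"twist": 0},{"claw": 8,"delta_pos": [0,0,-9.5],"twist": 0},{"claw": 8,"delta_pos": [0,0,-9.5],"twist": 0},{"claw": 8,"delta_pos": [0,0,-9.5],"twist": 0}]'

```text
clock: 45.8
tcp_pos: [0.5694, 0.0146, 0.1827]
orientation: [0.0, 0.145, 0.989, 0.0]
wrist_force: [-0.5, -0.4, -0.0]
finger_gap: 0.0799
```

Run:
```python
from h import *
i,W=cam("wrist"); im=imaging.read_camera("wrist"); cv2.imwrite("pics/w24.png",im[120:360,160:480,::-1].repeat(2,0).repeat(2,1)); print(pose()[1],get_state()["wrist_force"])
print(stopper(im,i,W,z=.109)); go(.5675,.0141,.120)
```

```text
[0.5687 0.0147 0.1818] [ 0.1076 -0.8243 -0.2575]
(array([0.5679, 0.0149, 0.0248]), (281, 209, 75, 78))
delta cm [ 0.09 -0.09  6.18] twist 0 jaw yaw 73.3 j6 0.18
```

View pics/w24.png

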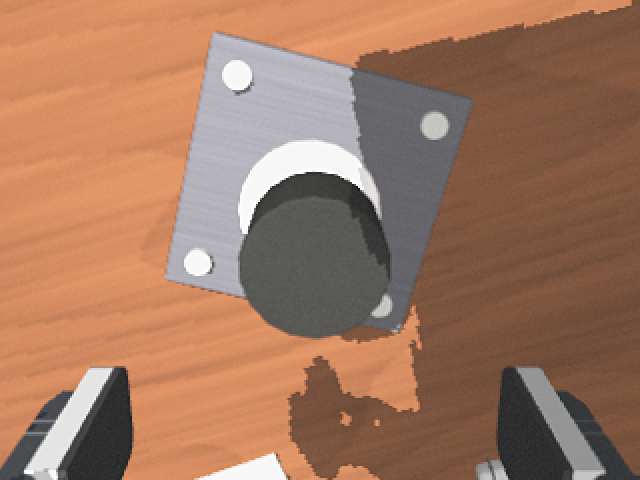

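Call:
play_rows --moves '[{"claw": 0,"delta_pos": [0.08,-0.05,0],"twist": 0},{"claw": 0,"delta_pos": [0.08,-0.05,0],"twist": 0},{"claw": 0,"delta_pos": [0.08,-0.05,0],"twist": 0},{"claw": 0,"delta_pos": [0.08,-0.05,2],"twist": 0},{"claw": 0,"delta_pos": [0.08,-0.05,4],"twist": 0},{"claw": 0,"delta_pos": [0.08,-0.05,5.5],"twist": 0},{"claw": 0,"delta_pos": [0.08,-0.05,6.4],"twist": 0},{"claw": 0,"delta_pos": [0.08,-0.05,6.7],"twist": 0},{"claw": 0,"delta_pos": [0.08,-0.05,6.7],"twist": 0}]'

```text
clock: 46.98
tcp_pos: [0.5687, 0.0143, 0.116]
orientation: [0.0, 0.145, 0.989, 0.0]
wrist_force: [0.2, -0.0, -0.6]
finger_gap: 0.0004
```

Call:
play_rows --moves '[{"claw": 0,"delta_pos": [0,0,0.3],"twist": 0},{"claw": 0,"delta_pos": [0,0,0.6],"twist": 0},{"claw": 0,"delta_pos": [0,0,0.8],"twist": 0},{"claw": 0,"delta_pos": [0,0,0.9],"twist": 0},{"claw": 0,"delta_pos": [0,0,0.9],"twist": 0}]'

```text
clock: 47.6
tcp_pos: [0.5686, 0.0143, 0.107]
orientation: [0.0, 0.145, 0.989, 0.0]
wrist_force: [-0.3, 0.2, 2.3]
finger_gap: -0.0004
```

Call:
play_rows --moves '[{"claw": 0,"delta_pos": [0,0,0.15],"twist": 0},{"claw": 0,"delta_pos": [0,0,0.3],"twist": 0},{"claw": 0,"delta_pos": [0,0,0.4],"twist": 0},{"claw": 0,"delta_pos": [0,0,0.4],"twist": 0}]'

```text
clock: 48.1
tcp_pos: [0.5687, 0.0143, 0.103]
orientation: [0.0, 0.145, 0.989, 0.0]
wrist_force: [-0.2, -0.5, 4.6]
finger_gap: -0.0003
```

Call:
play_rows --moves '[{"claw": 0,"delta_pos": [0,0,0.1],"twist": 0},{"claw": 0,"delta_pos": [0,0,0.1],"twist": 0},{"claw": 0,"delta_pos": [0,0,0.1],"twist": 0}]'

```text
clock: 48.48
tcp_pos: [0.5688, 0.0143, 0.1029]
orientation: [0.001, 0.145, 0.989, 0.0]
wrist_force: [-2.8, 0.8, 10.1]
finger_gap: -0.0003
```

Call:
play_rows --moves '[{"claw": 0,"delta_pos": [0,0,0.1],"twist": 0},{"claw": 0,"delta_pos": [0,0,0.1],"twist": 0},{"claw": 0,"delta_pos": [0,0,0.1],"twist": 0},{"claw": 0,"delta_pos": [0,0,0.1],"twist": 0},{"claw": 0,"delta_pos": [0,0,0.1],"twist": 0},{"claw": 0,"delta_pos": [0,0,0.1],"twist": 0},{"claw": 0,"delta_pos": [0,0,0.1],"twist": 0},{"claw": 0,"delta_pos": [0,0,0.1],"twist": 0}]'

```text
clock: 49.48
tcp_pos: [0.569, 0.0143, 0.1028]
orientation: [0.001, 0.145, 0.989, 0.0]
wrist_force: [-3.2, 0.6, 16.0]
finger_gap: -0.0001
```

Call:
play_rows --moves '[{"claw": 0,"delta_pos": [0,0,-0.3],"twist": 0},{"claw": 0,"delta_pos": [0,0,-0.6],"twist": 0},{"claw": 0,"delta_pos": [0,0,-1],"twist": 0},{"claw": 0,"delta_pos": [0,0,-2],"twist": 0},{"claw": 0,"delta_pos": [0,0,-5],"twist": 0},{"claw": 0,"delta_pos": [0,0,-8.2],"twist": 0},{"claw": 0,"delta_pos": [0,0,-8.2],"twist": 0},{"claw": 0,"delta_pos": [0,0,-8.2],"twist": 0},{"claw": 0,"delta_pos": [0,0,-8.2],"twist": 0}]'

```text
clock: 50.6
tcp_pos: [0.5676, 0.0144, 0.1815]
orientation: [-0.001, 0.145, 0.989, 0.0]
wrist_force: [-0.3, 0.1, 0.0]
finger_gap: 0.0001
```

Run:
```python
from h import *
i,W=cam("wrist"); im=imaging.read_camera("wrist"); print(pose()[1],get_state()["wrist_force"]); print(stopper(im,i,W,z=.109))
sc=imaging.read_camera("scene"); t=imaging.read_camera("top")
i1,W1=cam("scene"); u,v=proj([[.567,.014,.06]],i1,W1)[0].astype(int)
a=cv2.resize(sc[v-60:v+60,u-80:u+80],(640,480),interpolation=cv2.INTER_CUBIC)[:480,:,::-1]
b=cv2.resize(t,(320,240))[:,:,::-1]; cv2.imwrite("pics/fin.png",np.vstack([np.hstack([a[40:360],np.zeros((320,160,3),np.uint8)]),np.hstack([b,cv2.resize(sc,(320,240))[:,:,::-1],np.zeros((240,160,3),np.uint8)])]))
```

```text
[0.5676 0.0144 0.1815] [-0.3029  0.3794 -0.2821]
(array([0.5791, 0.0124, 0.016 ]), (288, 223, 69, 66))
```

View pics/fin.png

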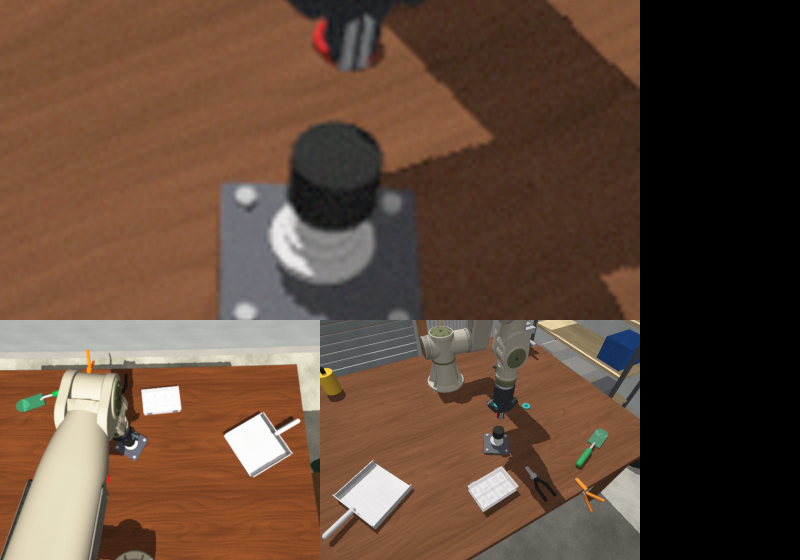

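```bash
python3 -c "
from workcell import env; print(env.hand_in())"
```

```text
the job is handed in; nothing more can be done
None
```

I threaded the five spacers I found (62, 46, 38, 30 and 22 mm) onto the spindle, widest at the bottom. The stopper is back on top, open end down, and the job is handed in at about 51 s. There was no 54 mm spacer in view, and I left the red and turquoise look-alikes alone.

- **Press:** At 4.6 N the stopper was down at about 103 mm. Going up to 10 N and then 16 N lowered it only 0.2 mm more, so I took it that the seat was on its stop. I held it there for about a second, then withdrew straight up, and the wrist force went back to about zero.
- **Last checks:** The final pictures show the stopper upright on the stack with the gripper clear. No spacers are left on the parts of the counter that were in view, and the tools and boxes look unmoved.
- **Failed check:** My last automatic fit of the stopper's outline gave a radius of 16 mm instead of 26 mm, probably because of the closed gripper's shadow. I disregarded it.
- **Not measured:** I had no direct reading of the seat springing back up. I judged that from the picture and from the force being gone.

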